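# Set up the bench shaper for freehand pattern work

### The job

Get the shaper ready for freehand pattern work: first slide the yellow featherboard along its T-track, off the open end, and put it in the grey tray, knob up. Then build up the spindle, lowering each ring fully home rather than dropping it: the thick black collar at the bottom, then the red cutter head, the blue-shielded guide bearing, and the brass collar on top. Leave the lock nut where it stands: I will tighten it myself.

Things in the scene. Friction and masses are not known exactly. Their poses are not given: they have to be found in the camera images.
- shaper: Fixed dark table plate of the bench shaper, 270 (x) x 320 (y) x 25 mm; origin: centre of its underside, z up. A bright T-track is let into its top along its y axis at x = -100 mm, over the whole width: mouth open at the y = -160 mm edge, y = +160 mm end shut by a red plug. Slot 10 mm wide between 4 mm thick lips, channel 21 mm wide, 11 mm deep in all
- spindle: Upright steel spindle, 19 mm diameter, fixed at x = 45 mm, y = 0 of the shaper, bare at the start. Origin: on its axis on top of the 36 mm wide, 6 mm high foot flange: the seat for the stack, 31 mm above the bench. z up. Straight to 64 mm above the seat, then a tapered thread to 78 mm (tip 10 mm wide)
- featherboard: Yellow board, slack in the T-track: slides, lifts out only with its origin beyond y = -190 mm of the shaper. Origin: underside of board, below the knob; z up. Board x -30 to +70, y +-32, 14 mm thick. Black knob 36 mm diameter, z 18 to 46 mm: grip here, balances within 10 mm. T runner below, 60 mm long along y, to z = -9.5 mm; play 2 mm, 4 degrees. 0.22 kg. On a flat floor it leans a little
- tray: Grey open tool tray, fixed, outside 180 (x) x 150 (y) x 30 mm high, walls and floor 5 mm. Origin: centre of its underside; z up. Empty at the start
- thick_collar: Black steel spacer collar: a ring of 40 mm outside diameter, 20 mm high, lying flat, like the other rings, on a 3 mm thick grey-green bench mat. As with all the rings the bore is 22 mm, the origin is the centre of the underside and z is up; its 0.14 kg may vary by a third
- cutter_head: Red round cutter head with four small steel knives in its rim: a ring of 62 mm diameter, 18 mm high, bore 22 mm, lying flat, origin at the centre of the underside. About 0.16 kg
- guide_bearing: Guide bearing: a steel ring with a blue shield on its face, 52 mm diameter, 14 mm high, bore 22 mm, lying flat, origin at the centre of the underside. About 0.11 kg
- top_collar: Brass-coloured collar: a ring of 36 mm diameter, 12 mm high, bore 22 mm, lying flat, origin at the centre of the underside. About 0.07 kg
- lock_nut: The spindle's steel hexagon lock nut, 30 mm across flats on a 38 mm round flange, 18 mm high, standing on the shaper table beside the spindle. Origin: centre of its underside. Not to be moved
There are look-alikes about, which are no part of the job. Leave any pink look-alike of the guide_bearing alone. There is more than one size of the cutter_head; the one meant has the size given above.

How it is judged (in metres and radians):
On the way, in this order (a step that is already met when the one before it is completed fails the run):
1. the featherboard is slid out through the open mouth of the T-track (y of featherboard in the frame of shaper below -0.185 m and z of featherboard in the frame of shaper below 0.06 m and x of featherboard in the frame of shaper between -0.13 and -0.07 m).
2. the featherboard lies in the tray, right way up (x of featherboard in the frame of tray between -0.065 and 0.065 m and y of featherboard in the frame of tray between -0.05 and 0.05 m and z of featherboard in the frame of tray below 0.024 m and angle between featherboard's own z axis and vertical below 0.3 rad), for 0.2 s.
3. the thick black collar is seated on the spindle flange (horizontal distance between thick_collar and spindle below 0.004 m and z of thick_collar in the frame of spindle between -0.003 and 0.003 m and angle between thick_collar's own z axis and vertical below 0.08 rad), for 0.2 s.
4. the red cutter head is seated on the spindle, on the thick black collar (horizontal distance between cutter_head and spindle below 0.004 m and z of cutter_head in the frame of spindle between 0.017 and 0.023 m and angle between cutter_head's own z axis and vertical below 0.08 rad), for 0.2 s.
5. the guide bearing is seated on the spindle, on the red cutter head (horizontal distance between guide_bearing and spindle below 0.004 m and z of guide_bearing in the frame of spindle between 0.035 and 0.041 m and angle between guide_bearing's own z axis and vertical below 0.08 rad), for 0.2 s.
6. the brass top collar is seated on the spindle, on the guide bearing (horizontal distance between top_collar and spindle below 0.004 m and z of top_collar in the frame of spindle between 0.049 and 0.055 m and angle between top_collar's own z axis and vertical below 0.08 rad), for 0.2 s.
At the end, for the whole second after the job is handed in: Featherboard in the tray, knob up (lean under 17 degrees). On the spindle from the seat up: black collar, cutter head, bearing, brass collar, each within 4 mm of the axis, 3 mm of its height (0, 20, 38, 52 mm) and level within 4.5 degrees. All at rest; lock nut within 20 mm of its start (all of step 2 and all of step 3 and all of step 4 and all of step 5 and all of step 6 and linear speed of each of thick_collar, cutter_head, guide_bearing, top_collar, featherboard below 0.02 m/s and distance of lock_nut from where it was at the start of the episode below 0.02 m); the robot touches nothing.
It fails at once if the lock nut is knocked out of its place (20 mm) (distance of lock_nut from where it was at the start of the episode above 0.02 m).
It fails at once if the thick black collar is dropped down the spindle (falls faster than 0.5 m/s) instead of being lowered (horizontal distance between thick_collar and spindle below 0.012 m and z of thick_collar in the frame of spindle below 0.07 m and linear speed of thick_collar above 0.5 m/s).
It fails at once if the red cutter head is dropped down the spindle (falls faster than 0.5 m/s) instead of being lowered (horizontal distance between cutter_head and spindle below 0.012 m and z of cutter_head in the frame of spindle below 0.07 m and linear speed of cutter_head above 0.5 m/s).
It fails at once if the guide bearing is dropped down the spindle (falls faster than 0.5 m/s) instead of being lowered (horizontal distance between guide_bearing and spindle below 0.012 m and z of guide_bearing in the frame of spindle below 0.07 m and linear speed of guide_bearing above 0.5 m/s).
It fails at once if the brass top collar is dropped down the spindle (falls faster than 0.5 m/s) instead of being lowered (horizontal distance between top_collar and spindle below 0.012 m and z of top_collar in the frame of spindle below 0.07 m and linear speed of top_collar above 0.5 m/s).
It also fails if it takes over 141 s, if anything falls off the work surface, if the arm or the gripper's body presses on something with over 40 N, if the wrist force passes 120 N, or if a joint passes its speed limit or range.

### The arm

A 6-joint arm with a two-finger parallel gripper is mounted at the origin on the work surface. World frame = base frame: x ahead of the robot, y to its left, z up, the work surface at z = 0. Lengths are in mm, angles in rad, forces in N, time in s.
With the tool pointing down it reaches from about 425 to 1125 mm from the base axis. Payload 14.9 kg.
Tool frame: the origin (TCP) lies between the finger pads; the fingertips stand 11 mm ahead of it and the grasp point (between the pads) lies 8 mm behind it; z points along the fingers, x is the direction in which the jaws open and shut, and the axes are right-handed (so a half turn about z gives the same grasp; the last joint's range is limited). The gripper opens to 91 mm and grips with 3 to 60 N. Pads are 32 mm wide; open, the fingers measure 118 mm over their backs; the gripper's body (76 mm by 178 mm) begins 60 mm behind the grasp point.
Start: joints at [-1.291, 0.379, 1.734, -0, 1.028, -0.033], TCP at [215.402, -666.048, 224.932] pointing down, gripper open.
Joint ranges: [-2.77, 2.77], [-0.74, 2.19], [0, 2.66], [-1.06, 4.2], [0.31, 2.87], [-3.08, 3.08]. Speed limits (rad/s): [1.89, 1.89, 2.39, 3.14, 3.14, 3.14].

### API

Orientations are given as a 3x3 rotation matrix whose columns are the frame's x, y, z axes.
In Python, from cell import bot, optics gives the robot as it stands.
- The arm moves only by the shell command python3 -m pendant 'ROWS' [FORCE]. ROWS is JSON, a list of rows, each a list of 7 numbers: the shift along the world's x, y, z in m, then the turn, a rotation vector about the world's x, y, z in degrees, then the opening, from -1 (shut) to 1 (fully open). A call has exactly 10 rows; each row is the pose to reach, as a shift and turn from the pose commanded when the call began; what a row does not reach only later rows make up. A row lasts 1/12 s, in which the tool goes at most 41.7 mm and 7.16 degrees, less where a joint would pass 70% of its speed; a pose out of reach is approached as far as the arm can. A call with a gripper value outside its range is refused whole. The fingers move at their own pace and stop on an object; FORCE is the grip in N (left out, the last holds). Time passes only in rows, so rows that repeat a pose let the fingers close, or fill a call up. It gives the time, the measured TCP pose, the force and the opening at its end, in the units of the state.
- bot.state(): the state, without advancing time (a new reading comes with each control period).
- optics.get_image(name): name is "side" or "top" or "wrist"; returns a dict with "image" (480x640x3 uint8, red, green, blue), "fx", "fy", "cx", "cy" (pixels), "k1" (the pictures are not rectified: a ray, as slopes to the right and down, at radius r is drawn at 1 + k1 r^2 times it, then the intrinsics apply), "R" (3x3) and "t" (3): a world point X has camera coordinates R X + t. Camera axes: x right, y down, z forward; pixel columns grow to the right and rows downward; lengths in mm; the calibration is good to about 2 mm. A picture is of the moment at which its call begins. There is no depth.
- bot.sign_off(): hands the job in, once; it reports no verdict.
The state is a dict: "t": time; "q": joint angles; "joint_vel": joint speeds; "joint_efforts": joint torques, N m; "position": TCP position; "orientation": TCP orientation; "force": force on the tool from outside, world axes, zero at the start; "moment": the same for the moment, N m; "gripper_width": opening from 0.0 (shut) to 1.0 (fully open).
Only numpy, scipy, OpenCV 4.12 (cv2) and the standard library are available. Lean on these libraries where they do the work, as an engineer would, in place of code of your own. Each camera call takes 0.05 s, during which the arm holds its last target.

## Working session

There is one attempt and no reset: what is moved stays moved. The work goes in short steps, Python scripts to look and compute and a shell command to move; the robot and the scene stay as the last step left them, time stands still between calls to the robot, and variables do not carry over. Pictures are saved under pics/ and viewed, and the job is handed in when it is done.

```bash
ls; mkdir -p pics; cat > h.py <<'E'
import numpy as np, cv2
from cell import bot, optics
def grab(n,fn=None):
    d=optics.get_image(n)
    if fn: cv2.imwrite('pics/'+fn+'.png',cv2.cvtColor(d['image'],cv2.COLOR_RGB2BGR))
    np.savez('last_%s.npz'%n,**d)
    return d
def load(n):
    return dict(np.load('last_%s.npz'%n))
def ray(d,u,v):
    xd=(u-d['cx'])/d['fx'];yd=(v-d['cy'])/d['fy'];rd=np.hypot(xd,yd);r=rd
    for _ in range(30): r=rd/(1+d['k1']*r*r)
    s=r/rd if rd>0 else 1
    R=np.array(d['R']);t=np.array(d['t'])
    return -R.T@t, R.T@np.array([xd*s,yd*s,1.])
def onz(d,u,v,z):
    o,r=ray(d,u,v); return o+r*(z-o[2])/r[2]
def proj(d,X):
    c=np.array(d['R'])@np.array(X,float)+np.array(d['t']);x,y=c[:2]/c[2];f=1+d['k1']*(x*x+y*y)
    return d['cx']+d['fx']*x*f, d['cy']+d['fy']*y*f
E
python3 - <<'E'
from h import *
for n in('side','top','wrist'):
    d=grab(n,n+'0'); print(n,d['fx'],d['k1'],(-np.array(d['R']).T@d['t']).round(),np.array(d['R'])[2].round(2))
print(bot.state())
E
```

```text
pics
side 553.7876828901581 -0.15128722401433056 [-293. -809.  728.] [ 0.62  0.59 -0.52]
top 525.3997443394885 0.00286737028740695 [ 408.  -59. 1202.] [ 0.08  0.02 -1.  ]
wrist 366.3433377297666 -0.016323890265097236 [ 295. -641.  384.] [-0.27 -0.09 -0.96]
{'t': 0.15, 'q': array([-1.29133738e+00,  3.79274571e-01,  1.73460459e+00, -4.78077446e-06,
        1.02852253e+00, -3.33187660e-02]), 'joint_vel': array([-5.28587763e-05, -1.06875051e-03, -2.64928599e-03, -3.54936981e-04,
        4.29405658e-04,  5.86589237e-04]), 'joint_efforts': array([-2.80637278e-04, -7.64108205e+01, -4.34661412e+01,  6.50680996e-02,
        4.09417343e-02, -3.31189642e-05]), 'position': array([ 215.2977722 , -665.78169615,  224.46922101]), 'orientation': array([[ 3.07705024e-01, -9.51481774e-01, -2.27099336e-04],
       [-9.51481458e-01, -3.07705107e-01,  7.76527912e-04],
       [-8.08731780e-04, -2.28607330e-05, -9.99999673e-01]]), 'force': array([-0.50669973,  0.24546581,  0.47659435]), 'moment': array([ 0.04342249, -0.02740108,  0.00766657]), 'gripper_width': 1.0005012485602403}
```

View pics/top0.png

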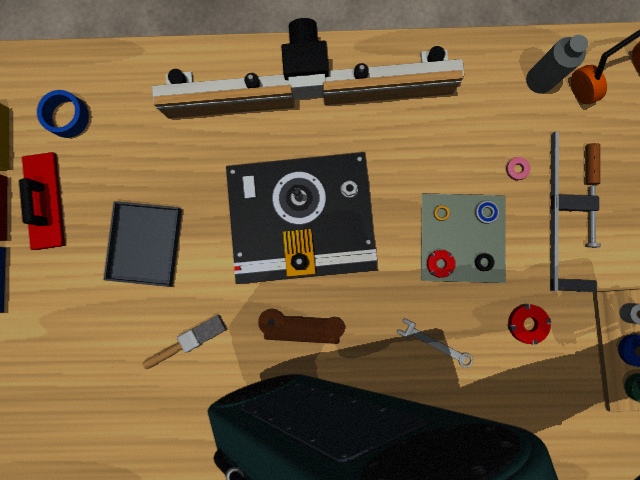

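View pics/side0.png

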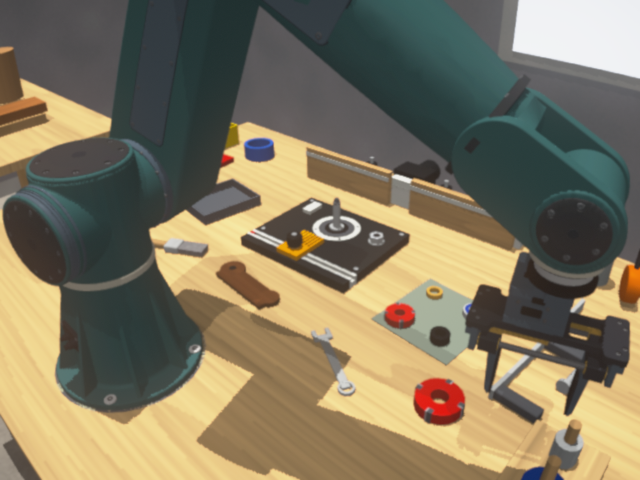

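View pics/wrist0.png

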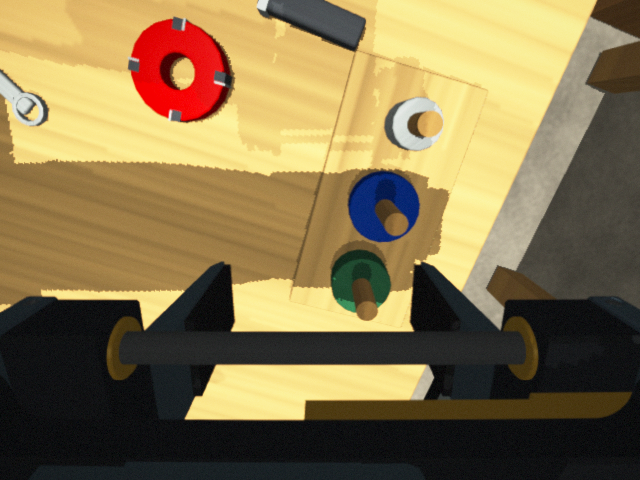

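The top view shows:
- Shaper: around (302,217).
- Featherboard knob: (300,261). Red plug: (237,268), so the mouth is on the right at about (377,262).
- Tray: (144,243).
- Mat: brass ring (442,212), blue bearing (487,211), red head (441,263), black collar (484,262).
- Look-alikes: pink ring (518,168) and a large red head (529,323).

Next I measure and confirm with enlarged crops.

```bash
python3 - <<'E'
from h import *
d=load('top'); im=d['image']; bgr=cv2.cvtColor(im,cv2.COLOR_RGB2BGR)
cv2.imwrite('pics/mat.png',cv2.resize(bgr[150:350,410:570],None,fx=3,fy=3,interpolation=cv2.INTER_CUBIC)[:600])
cv2.imwrite('pics/shp.png',cv2.resize(bgr[140:300,220:390],None,fx=3.7,fy=3.7,interpolation=cv2.INTER_CUBIC))
cv2.imwrite('pics/tray.png',cv2.resize(bgr[190:300,95:195],None,fx=5,fy=5,interpolation=cv2.INTER_CUBIC))
hsv=cv2.cvtColor(im,cv2.COLOR_RGB2HSV); H,S,V=[hsv[...,i].astype(int) for i in range(3)]
def blobs(m,name,z,roi):
    mm=np.zeros_like(m,np.uint8); u0,v0,u1,v1=roi; mm[v0:v1,u0:u1]=m[v0:v1,u0:u1]*255
    for c in cv2.findContours(mm,cv2.RETR_EXTERNAL,cv2.CHAIN_APPROX_NONE)[0]:
        if cv2.contourArea(c)<60: continue
        (u,v),(a,b),_=cv2.fitEllipse(c); p=onz(d,u,v,z); k=(d['t'][2]-z)/d['fx'] if 0 else (1202-z)/d['fx']
        print(name,round(u,1),round(v,1),'dia mm',(k*(a+1)).round(1),(k*(b+1)).round(1),p.round(1))
blobs(((H<6)|(H>174))&(S>180)&(V>90),'red',21,(415,190,560,350))
blobs((H>15)&(H<28)&(S>140)&(V>110),'brass',15,(422,196,462,230))
blobs((V<60),'black',23,(465,245,505,280))
blobs((H>100)&(H<130)&(S>100),'blue',17,(465,195,505,230))
blobs((H>150)&(H<176)&(S>60),'pink',14,(500,150,540,190))
E
```

```text
red 530.7 324.0 dia mm 83.6 86.8 [ 300. -500.   21.]
red 441.1 263.1 dia mm 59.1 60.0 [ 437.9 -309.    21. ]
brass 441.8 212.3 dia mm 34.3 34.9 [ 553.  -316.3   15. ]
black 484.0 261.8 dia mm 41.6 44.5 [ 438.8 -403.6   23. ]
blue 487.4 211.4 dia mm 43.5 45.0 [ 552.4 -418.3   17. ]
pink 517.9 168.2 dia mm 50.1 53.4 [ 649.9 -492.4   14. ]
```

View pics/mat.png

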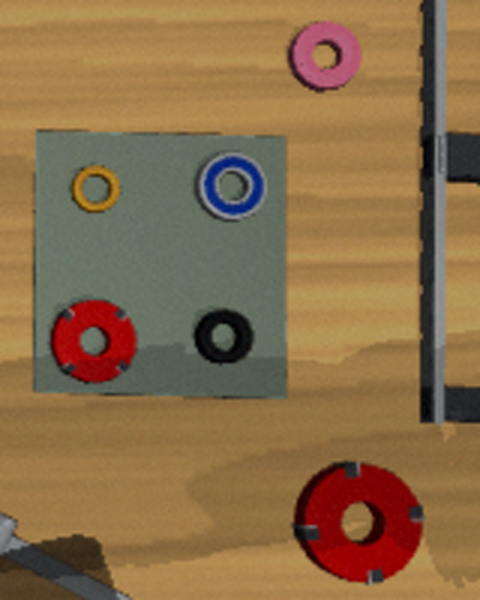

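View pics/shp.png

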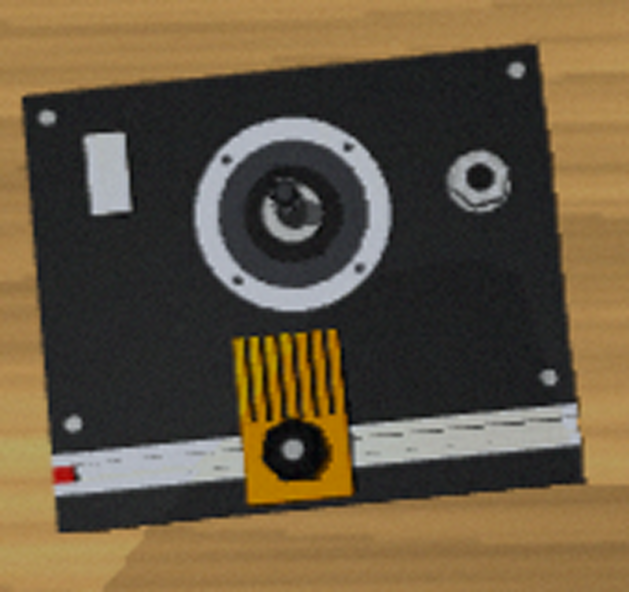

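View pics/tray.png

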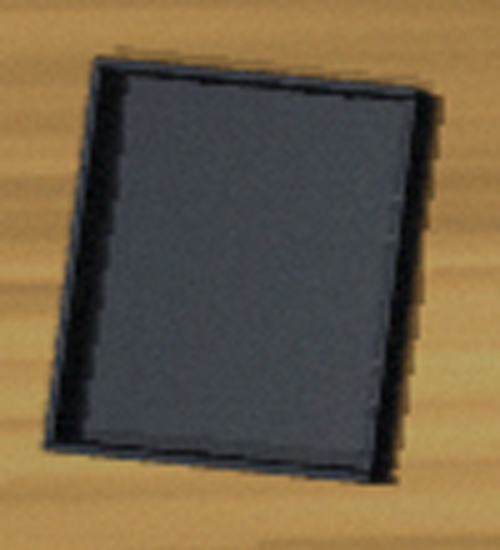

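```bash
python3 - <<'E'
from h import *
d=load('top')
sc=lambda l,s,o:[(x/s+o[0]-.5+.5/s,y/s+o[1]-.5+.5/s) for x,y in l]
P=np.array([onz(d,*p,25) for p in sc([(22,97),(537,44),(584,485),(58,531)],3.7,(220,140))])
print('shaper',P.round(1).tolist(),P.mean(0).round(1),[np.linalg.norm(P[i]-P[i-1]).round(1) for i in range(4)])
# TL=+x+y, TR=+x-y, BR=-x-y, BL=-x+y
c=P.mean(0);ex=(P[0]+P[1]-P[2]-P[3]);ey=(P[0]+P[3]-P[1]-P[2])
print(np.degrees([np.arctan2(ex[1],ex[0]),np.arctan2(-ey[0],ey[1])]))
a=np.mean([np.arctan2(ex[1],ex[0]),np.arctan2(-ey[0],ey[1])]);X=np.array([np.cos(a),np.sin(a),0]);Y=np.array([-X[1],X[0],0])
print('spindle by plate',(c+45*X)[:2]); 
T=np.array([onz(d,*p,30) for p in sc([(95,60),(432,93),(390,482),(47,448)],5,(95,190))])
print('tray',T.round(1).tolist(),T.mean(0).round(1),[np.linalg.norm(T[i]-T[i-1]).round(1) for i in range(4)])
tx=(T[0]+T[1]-T[2]-T[3]); print('tray ang',np.degrees(np.arctan2(tx[1],tx[0])))
def q(n,u,v,s,o,z):
    p=onz(d,*sc([(u,v)],s,o)[0],z); r=p-c; print(n,p.round(1),'shaper fr',(r@X).round(1),(r@Y).round(1))
o=(220,140)
q('ring disc',292,214,3.7,o,25); q('nut',479,182,3.7,o,43)
q('tip',285,190,3.7,o,109);q('knob top',292,449,3.7,o,25+46)
for u,v in((233,338),(337,329),(353,494),(248,503)): q('board',u,v,3.7,o,39)
q('mouth',578,424,3.7,o,25)
E
```

```text
shaper [[669.5, 172.4, 25.0], [694.7, -145.5, 25.0], [423.8, -166.4, 25.0], [402.4, 151.9, 25.0]] [547.6   3.1  25. ] [np.float64(267.9), np.float64(319.0), np.float64(271.7), np.float64(319.1)]
[4.39695849 4.18190962]
spindle by plate [592.4989892    6.46797576]
tray [[592.3, 427.1, 30.0], [573.7, 273.2, 30.0], [398.9, 291.7, 30.0], [417.1, 446.5, 30.0]] [495.5 359.6  30. ] [np.float64(176.3), np.float64(155.1), np.float64(175.8), np.float64(155.9)]
tray ang -6.188325084451619
ring disc [592.8   6.9  25. ] shaper fr 45.3 0.4
nut [ 606.8 -107.1   43. ] shaper fr 50.7 -114.3
tip [593.5   6.  109. ] shaper fr 45.9 -0.6
knob top [447.5   6.7  71. ] shaper fr -99.6 11.1
board [516.1  43.   39. ] shaper fr -28.5 42.1
board [520.2 -19.8  39. ] shaper fr -29.1 -20.7
board [421.  -27.4  39. ] shaper fr -128.5 -21.0
board [416.9  35.4  39. ] shaper fr -127.9 42.0
mouth [ 460.6 -163.9   25. ] shaper fr -99.2 -160.0
```

The measurements fit: the plate comes out 268–272 x 319 mm, and the spindle at about (592.5, 6.5) by three estimates. The tray centre is (495.5, 359.6). The red head on the mat measures 60 mm, so it is the 62 mm one; the other measures 85 mm. The ring with the blue face is the bearing, not the pink one. Next I move above the knob.

```bash
python3 -m pendant '[[0.025,0.033,0,0,0,-5,1],[0.05,0.07,0,0,0,-10,1],[0.08,0.105,0,0,0,-13.7,1],[0.105,0.14,0,0,0,-13.7,1],[0.13,0.175,0,0,0,-13.7,1],[0.155,0.21,0,0,0,-13.7,1],[0.18,0.24,0,0,0,-13.7,1],[0.205,0.275,0,0,0,-13.7,1],[0.23,0.31,0,0,0,-13.7,1],[0.255,0.345,0,0,0,-13.7,1]]' 35
```

```text
t: 0.98
position: [463.7, -329.6, 225.0]
orientation: [[0.073, -0.997, 0.0], [-0.997, -0.073, 0.0], [-0.0, -0.0, -1.0]]
force: [0.5, -0.2, -0.5]
gripper_width: 0.998
```

```bash
python3 -m pendant '[[-0.002,0.04,0,0,0,0,1],[-0.005,0.08,-0.01,0,0,0,1],[-0.008,0.12,-0.02,0,0,0,1],[-0.011,0.16,-0.03,0,0,0,1],[-0.014,0.2,-0.04,0,0,0,1],[-0.017,0.24,-0.05,0,0,0,1],[-0.02,0.28,-0.06,0,0,0,1],[-0.023,0.31,-0.065,0,0,0,1],[-0.023,0.328,-0.065,0,0,0,1],[-0.023,0.328,-0.065,0,0,0,1]]'; python3 - <<'E'
from h import *
grab('wrist','w1'); 
s=bot.state(); print(s['position'],s['q'])
E
```

```text
t: 1.82
position: [439.3, -0.9, 159.5]
orientation: [[0.076, -0.997, -0.001], [-0.997, -0.076, 0.0], [-0.0, 0.001, -1.0]]
force: [0.3, -0.1, 0.7]
gripper_width: 0.997
[439.68481229  -2.15441026 159.79482579] [-5.79205414e-02  6.28454826e-02  2.27829255e+00  9.44588265e-06
  8.00814366e-01  1.43639723e+00]
```

View pics/w1.png

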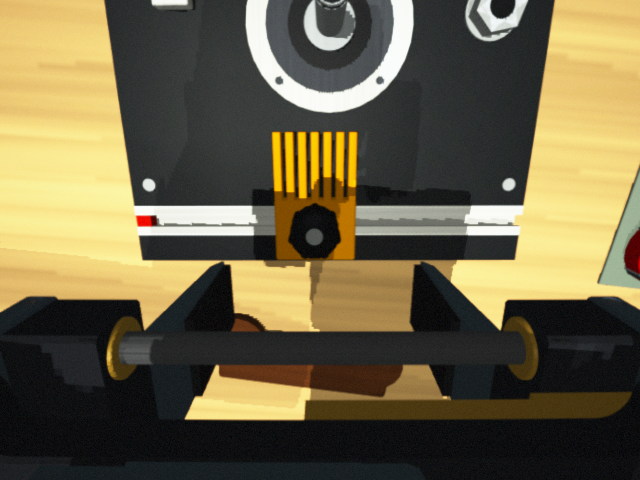

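```bash
python3 - <<'E'
from h import *
d=load('wrist')
print(onz(d,314,236,71), onz(d,316,230,71),'spindle foot top/white ring',onz(d,330,42,25))
for u,v in((134,206),(523,206),(517,259),(143,260)): print(onz(d,u,v,25).round(1))
s=bot.state(); print(s['position'],s['joint_vel'].round(3))
E
```

```text
[447.80085969   4.98420357  71.        ] [452.30571603   3.88326964  71.        ] spindle foot top/white ring [581.61706245   3.51084301  25.        ]
[448.6 154.3  25. ]
[ 472.6 -164.8   25. ]
[ 426.5 -170.4   25. ]
[401.6 149.9  25. ]
[439.68481229  -2.15441026 159.79482579] [-0.046 -0.    -0.01  -0.004  0.    -0.031]
```

```bash
python3 -m pendant '[[0.004,0.005,-0.02,0,0,0,1],[0.008,0.009,-0.04,0,0,0,1],[0.008,0.009,-0.06,0,0,0,1],[0.008,0.009,-0.06,0,0,0,1],[0.008,0.009,-0.06,0,0,0,1],[0.008,0.009,-0.06,0,0,0,1],[0.008,0.009,-0.06,0,0,0,1],[0.008,0.009,-0.06,0,0,0,1],[0.008,0.009,-0.06,0,0,0,1],[0.008,0.009,-0.06,0,0,0,1]]'
```

```text
t: 2.7
position: [448.3, 5.5, 100.5]
orientation: [[0.074, -0.997, 0.001], [-0.997, -0.074, -0.0], [0.0, -0.001, -1.0]]
force: [0.0, -0.4, 0.6]
gripper_width: 1.001
```

```bash
python3 -m pendant '[[0,0,-0.02,0,0,0,1],[0,0,-0.04,0,0,0,0.6],[0,0,-0.044,0,0,0,0.2],[0,0,-0.044,0,0,0,0],[0,0,-0.044,0,0,0,-0.3],[0,0,-0.044,0,0,0,-0.5],[0,0,-0.044,0,0,0,-0.5],[0,0,-0.044,0,0,0,-0.5],[0,0,-0.044,0,0,0,-0.5],[0,0,-0.044,0,0,0,-0.5]]' 35
```

```text
t: 3.53
position: [448.2, 5.5, 56.3]
orientation: [[0.074, -0.997, 0.001], [-0.997, -0.074, -0.0], [0.0, -0.001, -1.0]]
force: [-0.5, -0.7, 6.2]
gripper_width: 0.386
```

```bash
python3 -m pendant '[[0.001,-0.01,0.001,0,0,0,-0.5],[0.002,-0.03,0.001,0,0,0,-0.5],[0.004,-0.055,0.001,0,0,0,-0.5],[0.006,-0.08,0.001,0,0,0,-0.5],[0.008,-0.105,0.001,0,0,0,-0.5],[0.01,-0.13,0.001,0,0,0,-0.5],[0.012,-0.155,0.001,0,0,0,-0.5],[0.013,-0.18,0.001,0,0,0,-0.5],[0.015,-0.205,0.001,0,0,0,-0.5],[0.016,-0.217,0.001,0,0,0,-0.5]]'; python3 - <<'E'
from h import *
grab('top','t2')
E
```

```text
t: 4.37
position: [464.0, -214.3, 57.1]
orientation: [[0.072, -0.997, 0.0], [-0.997, -0.072, -0.0], [0.0, -0.0, -1.0]]
force: [-0.0, -0.1, -2.3]
gripper_width: 0.383
```

View pics/t2.png

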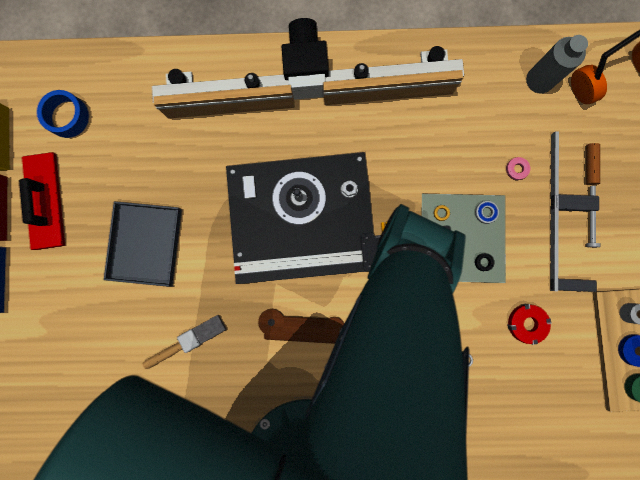

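The board is out: the wrist force reads −2.3 N, which matches its weight, and the y in the shaper frame is about −206. The track is empty in the picture. Next I lift it and carry it to the tray.

```bash
python3 -m pendant '[[0,-0.002,0.02,0,0,0,-0.5],[0,0,0.05,0,0,0,-0.5],[0,0.02,0.075,0,0,0,-0.5],[0,0.05,0.08,0,0,0,-0.5],[0.002,0.085,0.08,0,0,0,-0.5],[0.004,0.12,0.08,0,0,0,-0.5],[0.006,0.155,0.08,0,0,0,-0.5],[0.008,0.19,0.08,0,0,0,-0.5],[0.01,0.225,0.08,0,0,0,-0.5],[0.0115,0.26,0.08,0,0,0,-0.5]]'
python3 -m pendant '[[0,0.035,0,0,0,0,-0.5],[0,0.07,0,0,0,0,-0.5],[0,0.105,0,0,0,0,-0.5],[0,0.14,0,0,0,0,-0.5],[0,0.175,0,0,0,0,-0.5],[0,0.21,0,0,0,0,-0.5],[0,0.245,0,0,0,0,-0.5],[0,0.275,0,0,0,0,-0.5],[0,0.3,0,0,0,0,-0.5],[0,0.313,0,0,0,0,-0.5]]'
```

```text
t: 5.25
position: [474.7, 50.5, 136.9]
orientation: [[0.074, -0.997, -0.0], [-0.997, -0.074, 0.0], [-0.0, 0.0, -1.0]]
force: [0.6, -0.7, -1.2]
gripper_width: 0.389
t: 6.08
position: [474.7, 364.1, 136.7]
orientation: [[0.075, -0.997, -0.0], [-0.997, -0.075, 0.0], [-0.0, 0.0, -1.0]]
force: [-0.4, -1.3, -2.3]
gripper_width: 0.386
```

```bash
python3 - <<'E'
from h import *
grab('side','s3'); grab('wrist','w3');s=bot.state(); print(s['position'],s['force'])
E
```

```text
[474.8736961  362.94891198 136.67056727] [ 0.21292369  1.03119155 -2.84718513]
```

View pics/w3.png

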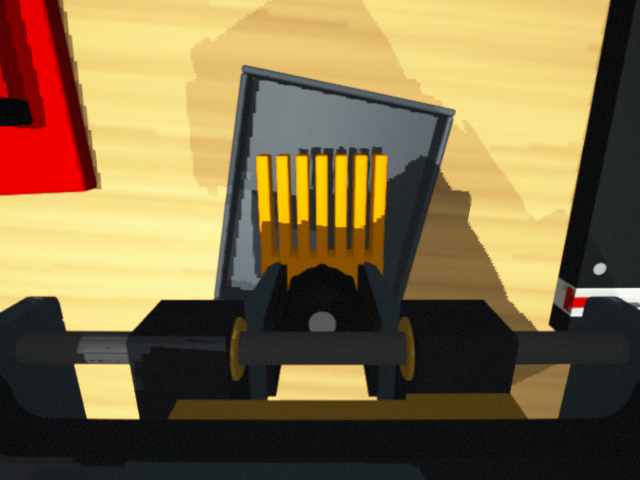

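View pics/s3.png

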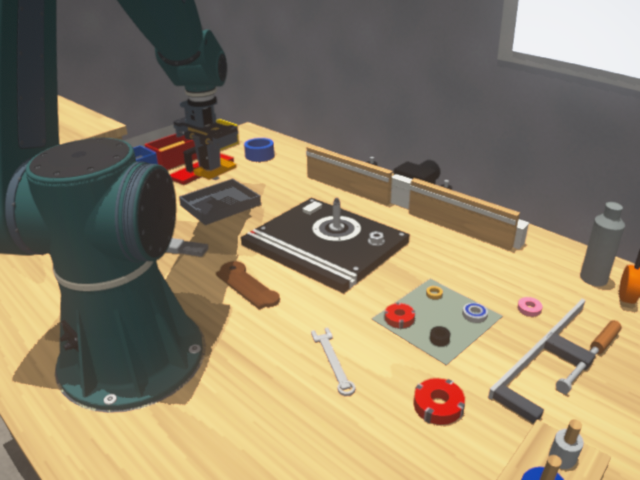

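The board is held level above the tray, centred at about (320,230) in the wrist view. Lowering.

```bash
python3 -m pendant '[[0,0,-0.02,0,0,0,-0.5],[0,0,-0.04,0,0,0,-0.5],[0,0,-0.06,0,0,0,-0.5],[0,0,-0.075,0,0,0,-0.5],[0,0,-0.082,0,0,0,-0.5],[0,0,-0.086,0,0,0,-0.5],[0,0,-0.088,0,0,0,-0.5],[0,0,-0.09,0,0,0,-0.5],[0,0,-0.091,0,0,0,-0.5],[0,0,-0.091,0,0,0,-0.5]]'
```

```text
t: 7.02
position: [475.7, 361.7, 46.4]
orientation: [[0.074, -0.997, 0.001], [-0.997, -0.074, 0.0], [-0.0, -0.001, -1.0]]
force: [0.5, -0.2, -1.7]
gripper_width: 0.385
```

Barely unloaded, so I go 1.5 mm lower, then open partially and retreat.

```bash
python3 -m pendant '[[0,0,-0.001,0,0,0,-0.5],[0,0,-0.0015,0,0,0,-0.5],[0,0,-0.0015,0,0,0,-0.2],[0,0,-0.0015,0,0,0,0.0],[0,0,-0.0015,0,0,0,0.2],[0,0,-0.0015,0,0,0,0.3],[0,0,0.005,0,0,0,0.3],[0,0,0.03,0,0,0,0.3],[0,0,0.065,0,0,0,0.3],[0,0,0.1,0,0,0,0.5]]'; python3 - <<'E'
from h import *
grab('wrist','w4');s=bot.state(); print(s['position'],s['force'])
E
```

```text
t: 7.85
position: [474.9, 361.1, 146.9]
orientation: [[0.074, -0.997, -0.002], [-0.997, -0.074, -0.001], [0.001, 0.002, -1.0]]
force: [-0.5, -0.9, 0.1]
gripper_width: 0.693
[477.86903449 363.30760599 154.051391  ] [5.69326024 4.32592429 7.41007009]
```

View pics/w4.png

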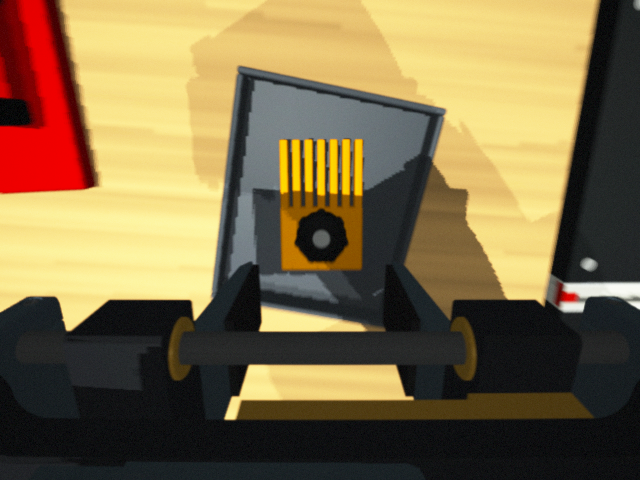

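The featherboard lies in the tray with the knob up: knob at (321,238), board well inside the walls. Now to the black collar.

```bash
python3 -m pendant '[[0,-0.04,0.005,0,0,0,0.4],[0,-0.08,0.005,0,0,0,0.4],[0,-0.12,0.005,0,0,0,0.4],[0,-0.16,0.005,0,0,0,0.4],[0,-0.2,0.005,0,0,0,0.4],[0,-0.24,0.005,0,0,0,0.4],[0,-0.28,0.005,0,0,0,0.4],[0,-0.32,0.005,0,0,0,0.4],[0,-0.36,0.005,0,0,0,0.4],[0,-0.4,0.005,0,0,0,0.4]]'
python3 -m pendant '[[0,-0.04,0,0,0,0,0.4],[0,-0.08,0,0,0,0,0.4],[0,-0.12,0,0,0,0,0.4],[0,-0.16,0,0,0,0,0.4],[-0.01,-0.2,0,0,0,0,0.4],[-0.02,-0.24,0,0,0,0,0.4],[-0.03,-0.28,0,0,0,0,0.4],[-0.037,-0.32,0,0,0,0,0.4],[-0.037,-0.35,0,0,0,0,0.4],[-0.037,-0.365,0,0,0,0,0.4]]'
python3 - <<'E'
from h import *
grab('wrist','w5');s=bot.state(); print(s['position'],s['joint_vel'].round(3))
E
```

```text
t: 8.73
position: [475.2, -40.3, 151.4]
orientation: [[0.074, -0.997, 0.001], [-0.997, -0.074, -0.0], [0.0, -0.001, -1.0]]
force: [0.7, 1.1, 0.3]
gripper_width: 0.699
t: 9.57
position: [438.1, -406.9, 151.4]
orientation: [[0.071, -0.997, 0.001], [-0.997, -0.071, -0.001], [0.001, -0.001, -1.0]]
force: [-1.1, 0.6, -0.0]
gripper_width: 0.703
[ 438.47951074 -407.61241269  151.47493954] [ 0.06  -0.03   0.052  0.008 -0.011  0.055]
```

View pics/w5.png

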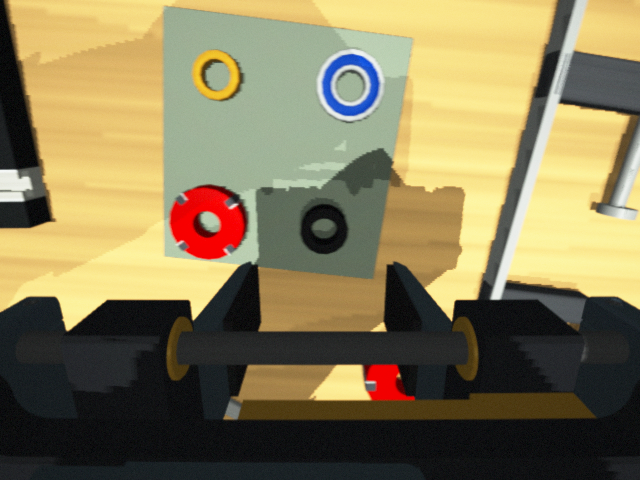

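The wrist view shows the four rings: brass (217,75), blue (350,86), red (208,222) and black (325,229). I measure them here as a cross-check.

```bash
python3 - <<'E'
from h import *
d=load('wrist'); im=d['image']
hsv=cv2.cvtColor(im,cv2.COLOR_RGB2HSV); H,S,V=[hsv[...,i].astype(int) for i in range(3)]
def b(m,name,z,roi):
    mm=np.zeros(m.shape,np.uint8); u0,v0,u1,v1=roi; mm[v0:v1,u0:u1]=m[v0:v1,u0:u1]*255
    c=max(cv2.findContours(mm,cv2.RETR_EXTERNAL,cv2.CHAIN_APPROX_NONE)[0],key=cv2.contourArea)
    (u,v),ax,_=cv2.fitEllipse(c)
    W=np.array([onz(d,*q[0],z) for q in c])
    (x,y),r=cv2.minEnclosingCircle(W[:,:2].astype(np.float32))
    print(name,round(u,1),round(v,1),np.round(ax,1),'ell',onz(d,u,v,z).round(1),'mec',round(x,1),round(y,1),'dia',round(2*r,1))
b(((H<6)|(H>174))&(S>180)&(V>90),'red',21,(160,170,255,265))
b((H>15)&(H<28)&(S>140)&(V>110),'brass',15,(185,40,250,110))
b((V<70),'black',23,(290,195,360,262))
b((H>100)&(H<130)&(S>100),'blue',17,(300,40,400,130))
E
```

```text
red 206.8 222.7 [67.  73.4] ell [ 439.6 -313.    21. ] mec 438.9 -313.3 dia 61.9
brass 215.9 74.5 [45.5 50.3] ell [ 553.3 -320.    15. ] mec 553.0 -320.0 dia 35.6
black 323.5 228.1 [47.4 50.9] ell [ 442.1 -408.6   23. ] mec 442.0 -408.6 dia 43.6
blue 350.3 84.6 [55.8 61. ] ell [ 553.  -420.8   17. ] mec 552.6 -420.9 dia 43.3
```

```bash
python3 -m pendant '[[0,-0.001,-0.02,0,0,0,0.4],[0,-0.002,-0.04,0,0,0,0.4],[0,-0.002,-0.06,0,0,0,0.4],[0,-0.002,-0.07,0,0,0,0.4],[0,-0.002,-0.07,0,0,0,0.4],[0,-0.002,-0.07,0,0,0,0.4],[0,-0.002,-0.07,0,0,0,0.4],[0,-0.002,-0.07,0,0,0,0.4],[0,-0.002,-0.07,0,0,0,0.4],[0,-0.002,-0.07,0,0,0,0.4]]'
python3 - <<'E'
from h import *
d=grab('wrist','w6');s=bot.state(); print(s['position'],s['joint_vel'].round(3)); im=d['image']
hsv=cv2.cvtColor(im,cv2.COLOR_RGB2HSV); H,S,V=[hsv[...,i].astype(int) for i in range(3)]
def b(m,name,z):
    mm=m.astype(np.uint8)*255; mm[262:]=0
    for c in cv2.findContours(mm,cv2.RETR_EXTERNAL,cv2.CHAIN_APPROX_NONE)[0]:
        if cv2.contourArea(c)<400: continue
        (u,v),ax,_=cv2.fitEllipse(c)
        print(name,round(u,1),round(v,1),np.round(ax,1),'ell',onz(d,u,v,z).round(1))
b(((H<6)|(H>174))&(S>180)&(V>90),'red',21)
b((H>15)&(H<28)&(S>140)&(V>110),'brass',15)
b((V<60),'black',23)
b((H>100)&(H<130)&(S>100),'blue',17)
E
```

```text
t: 10.45
position: [438.8, -405.7, 81.7]
orientation: [[0.074, -0.997, 0.001], [-0.997, -0.074, -0.001], [0.001, -0.001, -1.0]]
force: [0.3, 0.7, -0.0]
gripper_width: 0.701
[ 438.6661481  -405.64435533   81.50843914] [-0.001  0.004  0.001  0.002 -0.001  0.001]
red 172.1 237.7 [61.7 92.2] ell [ 448.3 -310.8   21. ]
brass 426.4 221.4 [38.1 44.5] ell [ 468.9 -470.9   15. ]
brass 182.0 58.4 [59.3 67.3] ell [ 553.4 -318.4   15. ]
black 324.5 246.6 [40.7 59.4] ell [ 449.9 -407.    23. ]
black 618.6 59.1 [25.1 77.5] ell [ 570.1 -560.9   23. ]
blue 360.3 72.0 [75.3 81.9] ell [ 553.1 -419.7   17. ]
```

View pics/w6.png

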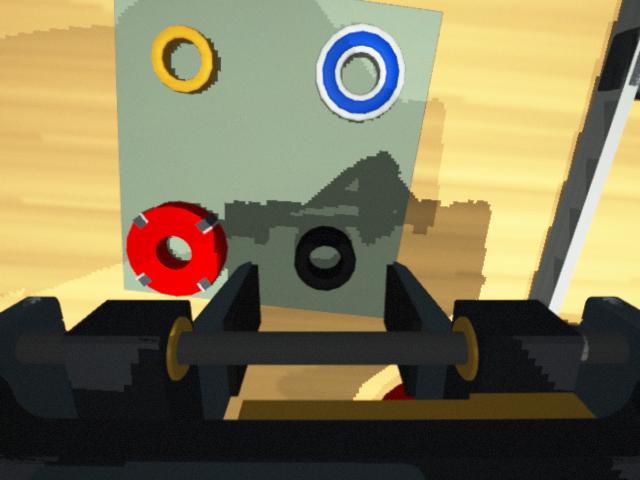

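```bash
python3 - <<'E'
from h import *
d=load('wrist')
print(onz(d,325,258,23),onz(d,324.5,254,23),onz(d,294.5,258,23),onz(d,356,258,23),onz(d,176,249,21))
E
```

```text
[ 442.35128701 -407.85954676   23.        ] [ 445.00684981 -407.34392214   23.        ] [ 440.96695912 -388.5718816    23.        ] [ 443.75557288 -427.47202029   23.        ] [ 440.8761825  -312.93264976   21.        ]
```

```bash
python3 -m pendant '[[0.002,-0.001,-0.02,0,0,0,0.4],[0.002,-0.001,-0.04,0,0,0,0.4],[0.002,-0.001,-0.055,0,0,0,0.4],[0.002,-0.001,-0.0625,0,0,0,0.3],[0.002,-0.001,-0.0625,0,0,0,0.1],[0.002,-0.001,-0.0625,0,0,0,-0.1],[0.002,-0.001,-0.0625,0,0,0,-0.3],[0.002,-0.001,-0.0625,0,0,0,-0.4],[0.002,-0.001,-0.0625,0,0,0,-0.4],[0.002,-0.001,-0.0625,0,0,0,-0.4]]' 30; python3 -m pendant '[[0,0,0.02,0,0,0,-0.4],[0,0,0.05,0,0,0,-0.4],[0,0,0.08,0,0,0,-0.4],[0,0,0.11,0,0,0,-0.4],[0,0.02,0.13,0,0,0,-0.4],[0.01,0.04,0.15,0,0,0,-0.4],[0.02,0.07,0.15,0,0,0,-0.4],[0.03,0.1,0.15,0,0,0,-0.4],[0.04,0.13,0.15,0,0,0,-0.4],[0.05,0.16,0.15,0,0,0,-0.4]]'; python3 - <<'E'
from h import *
grab('wrist','w7')
E
```

```text
t: 11.33
position: [440.9, -407.0, 19.4]
orientation: [[0.074, -0.997, 0.001], [-0.997, -0.074, -0.001], [0.001, -0.001, -1.0]]
force: [-0.9, -0.2, 7.4]
gripper_width: 0.43
t: 12.17
position: [490.6, -245.0, 168.8]
orientation: [[0.073, -0.997, 0.0], [-0.997, -0.073, -0.0], [0.0, -0.0, -1.0]]
force: [0.5, -1.1, -1.3]
gripper_width: 0.432
```

View pics/w7.png

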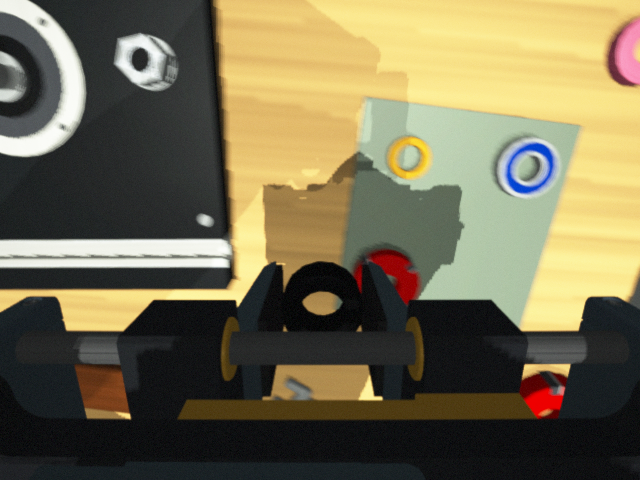

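```bash
python3 - <<'E'
from h import *
d=load('wrist');s=bot.state();p=s['position'];Rt=s['orientation'];print(p)
for u,v in((322,262),(282,296),(362,296),(322,291)):
    X=onz(d,u,v,p[2]+3.6); print(u,v,X.round(1),'tool',(Rt.T@(X-p)).round(1))
E
```

```text
[ 491.34828283 -241.24532636  168.53439501]
322 262 [ 514.6 -243.7  172.1] tool [  4.2 -23.   -3.6]
282 296 [ 496.3 -226.2  172.1] tool [-14.7  -6.   -3.6]
362 296 [ 498.9 -263.6  172.1] tool [22.9 -5.9 -3.6]
322 291 [ 500.2 -244.7  172.1] tool [ 4.1 -8.5 -3.6]
```

```bash
python3 -m pendant '[[0.01,0.03,0,0,0,0,-0.4],[0.025,0.06,0,0,0,0,-0.4],[0.04,0.1,0,0,0,0,-0.4],[0.055,0.14,0,0,0,0,-0.4],[0.07,0.18,0,0,0,0,-0.4],[0.085,0.215,0,0,0,0,-0.4],[0.095,0.24,0,0,0,0,-0.4],[0.0997,0.2526,-0.01,0,0,0,-0.4],[0.0997,0.2526,-0.025,0,0,0,-0.4],[0.0997,0.2526,-0.025,0,0,0,-0.4]]'; python3 -m pendant '[[0,0,0,0,0,0,-0.4],[0,0,0,0,0,0,-0.4],[0,0,0,0,0,0,-0.4],[0,0,0,0,0,0,-0.4],[0,0,0,0,0,0,-0.4],[0,0,0,0,0,0,-0.4],[0,0,0,0,0,0,-0.4],[0,0,0,0,0,0,-0.4],[0,0,0,0,0,0,-0.4],[0,0,0,0,0,0,-0.4]]';python3 - <<'E'
from h import *
grab('wrist','w8');grab('side','s8');grab('top','t8');s=bot.state();print(s['position'])
E
```

```text
t: 13.05
position: [588.5, 6.6, 140.8]
orientation: [[0.075, -0.997, -0.004], [-0.997, -0.075, -0.0], [-0.0, 0.004, -1.0]]
force: [-1.4, 0.3, -2.6]
gripper_width: 0.426
t: 13.88
position: [590.2, 6.2, 143.4]
orientation: [[0.074, -0.997, -0.0], [-0.997, -0.074, 0.0], [-0.0, 0.0, -1.0]]
force: [0.4, -0.6, -1.6]
gripper_width: 0.431
[590.12426142   6.17792619 143.37457512]
```

View pics/w8.png

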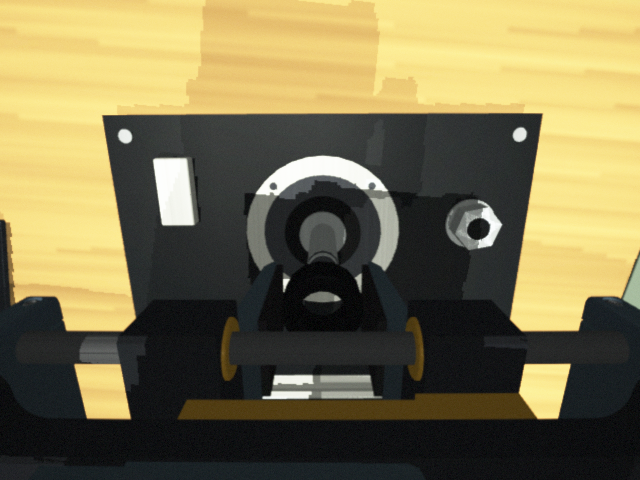

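View pics/s8.png

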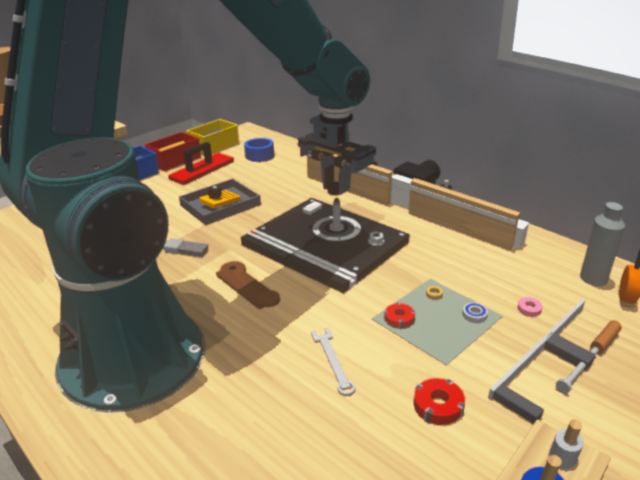

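```bash
python3 - <<'E'
from h import *
d=load('wrist');p=bot.state()['position']
cv2.imwrite('pics/c8.png',cv2.cvtColor(cv2.resize(d['image'][145:345,225:425],None,fx=3,fy=3,interpolation=cv2.INTER_CUBIC),cv2.COLOR_RGB2BGR))
print('disc',onz(d,322.5,231,25))
for u,v in((322,262),(283,296),(361,296)): print('ring',(onz(d,u,v,p[2]+3.6)-p).round(1))
e=load('side'); print('side spindle tip', proj(e,[592.5,6.5,109]),proj(e,[592.5,6.5,31]))
cv2.imwrite('pics/d8.png',cv2.cvtColor(cv2.resize(e['image'][140:260,280:400],None,fx=5,fy=5,interpolation=cv2.INTER_CUBIC),cv2.COLOR_RGB2BGR))
E
```

```text
disc [594.46168941   5.52458512  25.        ]
ring [24.1  1.3  3.6]
ring [ 5.9 18.3  3.6]
ring [  8.5 -18.1   3.6]
side spindle tip (np.float64(336.772753225384), np.float64(196.82891853429552)) (np.float64(336.7986164041065), np.float64(224.49929414250934))
```

View pics/c8.png

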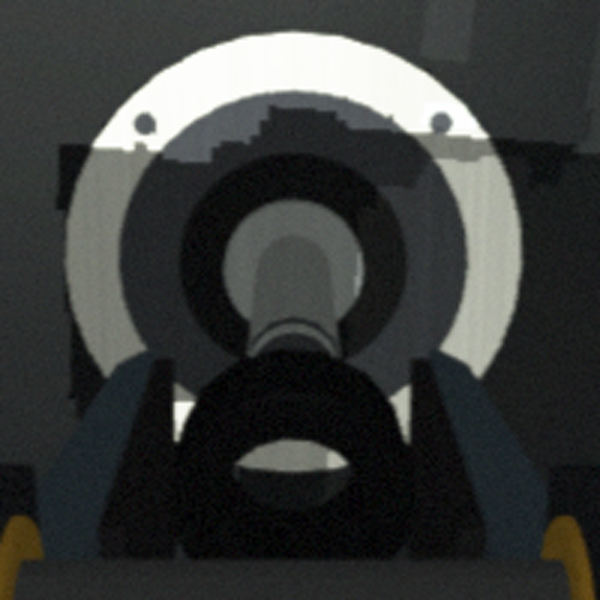

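View pics/d8.png

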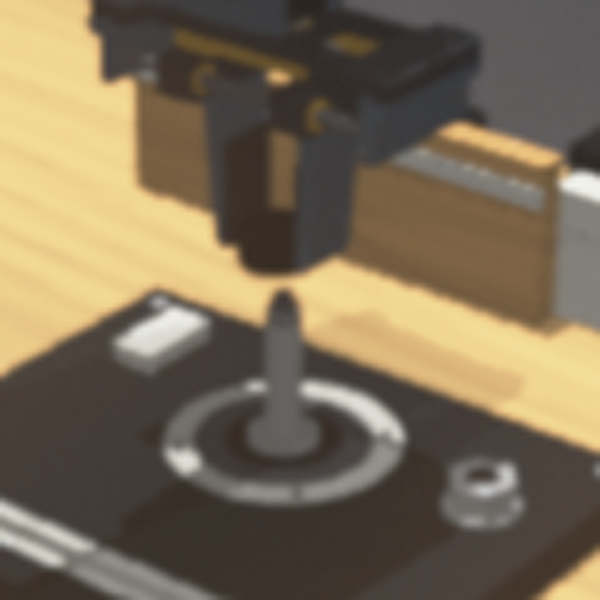

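```bash
python3 - <<'E'
from h import *
d=load('wrist');p=np.array([590.2,6.2,143.4])
print('cam rel tcp',(-d['R'].T@d['t']-p).round(1))
def f(n,u,v,dz): print(n,(onz(d,225+u/3-.33,145+v/3-.33,p[2]+dz)-p).round(1))
f('front bottom edge',293,350,-16.4); f('front top',293,350,3.6)
f('bore near top',293,438,3.6); f('bore near bottom',293,438,-16.4)
f('bore farbottom(light/dark)',293,470,-16.4)
f('bore far top',293,512,3.6)
f('bore left',235,470,-16.4);f('bore right',352,470,-16.4)
for cx in(-4,-2,0,2,4):
  print(cx,[np.round((np.array(proj(d,p+np.array([cx+a,0,z])))-[225-.33,145-.33])[1]*3) for a,z in((20,-16.4),(20,3.6),(11,3.6),(-11,-16.4),(-11,3.6))])
e=load('side')
for X in ([592.5,6.5,109],):print('tip',np.array(proj(e,X)-np.array([280,140]))*5)
for cx in (-4,0,4):print(cx,[(np.array(proj(e,p+[cx+a,b,-16.4]))-[280,140])*5 for a,b in((-13.8,14.4),(13.8,-14.4))])
E
```

```text
cam rel tcp [ 82.9   5.8 159.9]
front bottom edge [ 16.9   0.6 -16.4]
front top [24.4  1.2  3.6]
bore near top [9.9 0.1 3.6]
bore near bottom [  0.5  -0.6 -16.4]
bore farbottom(light/dark) [ -5.6  -1.  -16.4]
bore far top [-3.  -0.8  3.6]
bore left [ -6.4   9.2 -16.4]
bore right [ -4.9 -11.5 -16.4]
-4 [np.float64(355.0), np.float64(402.0), np.float64(455.0), np.float64(517.0), np.float64(578.0)]
-2 [np.float64(344.0), np.float64(390.0), np.float64(443.0), np.float64(507.0), np.float64(567.0)]
0 [np.float64(333.0), np.float64(378.0), np.float64(431.0), np.float64(497.0), np.float64(556.0)]
2 [np.float64(322.0), np.float64(365.0), np.float64(420.0), np.float64(487.0), np.float64(545.0)]
4 [np.float64(311.0), np.float64(353.0), np.float64(408.0), np.float64(477.0), np.float64(534.0)]
tip [283.86376613 284.14459267]
-4 [array([234.1707357 , 256.03062619]), array([316.73350533, 255.13954095])]
0 [array([239.85889965, 253.28803097]), array([322.26537386, 252.40336255])]
4 [array([245.52587014, 250.55602552]), array([327.77630737, 249.67783473])]
```

The bore is about 1.5 mm short of the TCP in x, read from the near bore edge at crop row 438. The spindle is at about (593, 6.2). I shift +4 mm in x and start lowering in stages, watching the force.

```bash
python3 -m pendant '[[0.002,0,0,0,0,0,-0.4],[0.004,0,-0.003,0,0,0,-0.4],[0.004,0,-0.007,0,0,0,-0.4],[0.004,0,-0.012,0,0,0,-0.4],[0.004,0,-0.016,0,0,0,-0.4],[0.004,0,-0.02,0,0,0,-0.4],[0.004,0,-0.024,0,0,0,-0.4],[0.004,0,-0.027,0,0,0,-0.4],[0.004,0,-0.027,0,0,0,-0.4],[0.004,0,-0.027,0,0,0,-0.4]]';python3 - <<'E'
from h import *
grab('wrist','w9');e=grab('side');s=bot.state();print(s['position'],s['force'])
cv2.imwrite('pics/d9.png',cv2.cvtColor(cv2.resize(e['image'][140:260,280:400],None,fx=5,fy=5,interpolation=cv2.INTER_CUBIC),cv2.COLOR_RGB2BGR))
E
```

```text
t: 14.87
position: [594.1, 6.1, 116.2]
orientation: [[0.074, -0.997, -0.0], [-0.997, -0.074, 0.0], [-0.0, 0.0, -1.0]]
force: [-0.2, -0.5, -1.8]
gripper_width: 0.428
[594.30555355   6.13575807 116.61327911] [ 0.38814417 -1.75427959 -1.99569222]
```

View pics/w9.png

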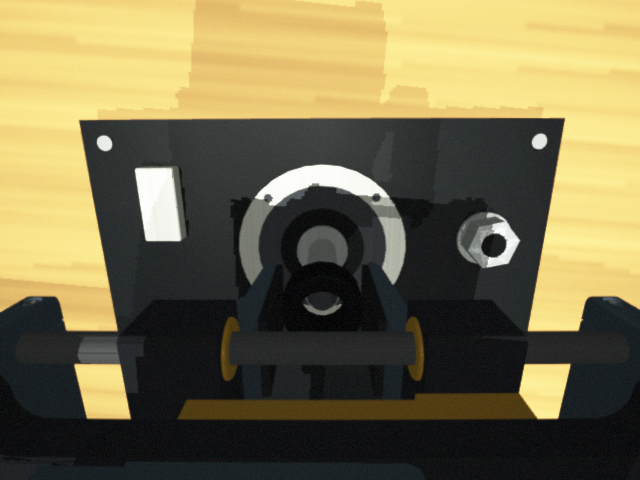

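View pics/d9.png

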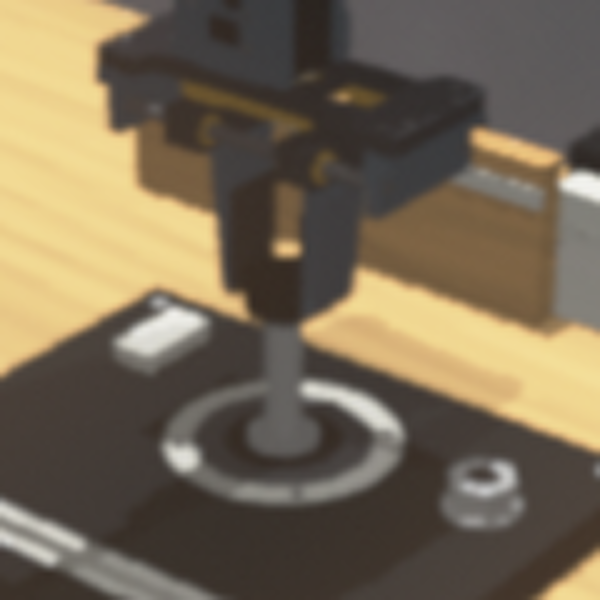

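The tip is inside the bore, and the force is only the collar's weight. Lowering on.

```bash
python3 -m pendant '[[0,0,-0.003,0,0,0,-0.4],[0,0,-0.006,0,0,0,-0.4],[0,0,-0.009,0,0,0,-0.4],[0,0,-0.012,0,0,0,-0.4],[0,0,-0.015,0,0,0,-0.4],[0,0,-0.018,0,0,0,-0.4],[0,0,-0.021,0,0,0,-0.4],[0,0,-0.024,0,0,0,-0.4],[0,0,-0.024,0,0,0,-0.4],[0,0,-0.024,0,0,0,-0.4]]'
```

```text
t: 15.8
position: [594.1, 6.1, 92.2]
orientation: [[0.074, -0.997, -0.0], [-0.997, -0.074, 0.0], [-0.0, 0.0, -1.0]]
force: [-0.8, 0.0, -2.1]
gripper_width: 0.428
```

```bash
python3 -m pendant '[[0,0,-0.005,0,0,0,-0.4],[0,0,-0.01,0,0,0,-0.4],[0,0,-0.015,0,0,0,-0.4],[0,0,-0.02,0,0,0,-0.4],[0,0,-0.025,0,0,0,-0.4],[0,0,-0.03,0,0,0,-0.4],[0,0,-0.035,0,0,0,-0.4],[0,0,-0.04,0,0,0,-0.4],[0,0,-0.043,0,0,0,-0.4],[0,0,-0.043,0,0,0,-0.4]]'
```

```text
t: 16.63
position: [593.8, 6.2, 48.7]
orientation: [[0.074, -0.997, -0.001], [-0.997, -0.074, 0.0], [-0.0, 0.001, -1.0]]
force: [0.0, 0.2, -0.8]
gripper_width: 0.427
```

```bash
python3 -m pendant '[[0,0,-0.0005,0,0,0,-0.4],[0,0,-0.001,0,0,0,-0.4],[0,0,-0.0015,0,0,0,-0.4],[0,0,-0.0018,0,0,0,-0.4],[0,0,-0.0018,0,0,0,-0.4],[0,0,-0.0018,0,0,0,-0.4],[0,0,-0.0018,0,0,0,-0.4],[0,0,-0.0018,0,0,0,-0.4],[0,0,-0.0018,0,0,0,-0.4],[0,0,-0.0018,0,0,0,-0.4]]'
```

```text
t: 17.47
position: [594.2, 6.1, 47.7]
orientation: [[0.074, -0.997, 0.0], [-0.997, -0.074, -0.0], [0.0, -0.0, -1.0]]
force: [-0.1, -0.2, -0.7]
gripper_width: 0.43
```

```bash
python3 -m pendant '[[0,0,-0.0003,0,0,0,-0.4],[0,0,-0.0006,0,0,0,-0.4],[0,0,-0.0009,0,0,0,-0.4],[0,0,-0.0012,0,0,0,-0.4],[0,0,-0.0012,0,0,0,-0.4],[0,0,-0.0012,0,0,0,-0.4],[0,0,-0.0012,0,0,0,-0.4],[0,0,-0.0012,0,0,0,-0.4],[0,0,-0.0012,0,0,0,-0.4],[0,0,-0.0012,0,0,0,-0.4]]'
```

```text
t: 18.3
position: [594.3, 6.1, 47.3]
orientation: [[0.074, -0.997, -0.0], [-0.997, -0.074, 0.0], [-0.0, 0.0, -1.0]]
force: [-6.4, 0.6, 15.5]
gripper_width: 0.431
```

Seated: 15 N upward at the expected height. I release and rise, then go to the red head.

```bash
python3 -m pendant '[[0,0,0.0005,0,0,0,-0.2],[0,0,0.0005,0,0,0,0.0],[0,0,0.0005,0,0,0,0.3],[0,0,0.0005,0,0,0,0.5],[0,0,0.01,0,0,0,0.5],[0,0,0.03,0,0,0,0.5],[0,0,0.06,0,0,0,0.5],[0,0,0.09,0,0,0,0.5],[0,0,0.12,0,0,0,0.7],[0,0,0.12,0,0,0,1]]';python3 - <<'E'
from h import *
grab('wrist','w10');s=bot.state();print(s['position'],s['force'])
E
```

```text
t: 19.13
position: [597.1, 6.1, 172.7]
orientation: [[0.074, -0.997, 0.008], [-0.997, -0.074, -0.0], [0.001, -0.008, -1.0]]
force: [1.4, -0.8, 0.8]
gripper_width: 0.863
[595.98602598   6.10847285 170.09738112] [-0.29162678  0.51450535 -1.03370649]
```

View pics/w10.png

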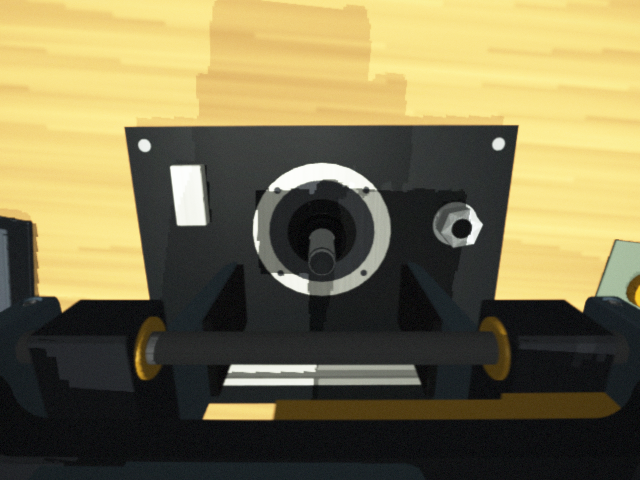

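The spindle tip is at (321,260), the collar is dark around its base, and the nut is undisturbed at (458,226). On to the red head.

```bash
python3 -m pendant '[[-0.017,-0.035,0,0,0,0,1],[-0.034,-0.07,0,0,0,0,1],[-0.051,-0.105,0,0,0,0,1],[-0.068,-0.14,0,0,0,0,1],[-0.085,-0.175,0,0,0,0,1],[-0.102,-0.21,0,0,0,0,1],[-0.119,-0.245,0,0,0,0,1],[-0.136,-0.28,-0.01,0,0,0,1],[-0.15,-0.305,-0.02,0,0,0,1],[-0.1556,-0.318,-0.03,0,0,0,1]]';python3 -m pendant '[[0,0,-0.02,0,0,0,1],[0,0,-0.03,0,0,0,1],[0,0,-0.03,0,0,0,1],[0,0,-0.03,0,0,0,1],[0,0,-0.03,0,0,0,1],[0,0,-0.03,0,0,0,1],[0,0,-0.03,0,0,0,1],[0,0,-0.03,0,0,0,1],[0,0,-0.03,0,0,0,1],[0,0,-0.03,0,0,0,1]]';python3 - <<'E'
from h import *
grab('wrist','w11');s=bot.state();print(s['position'],s['force'])
E
```

```text
t: 20.02
position: [436.5, -314.1, 135.6]
orientation: [[0.072, -0.997, -0.001], [-0.997, -0.072, 0.0], [-0.0, 0.001, -1.0]]
force: [0.7, 0.5, 0.4]
gripper_width: 1.001
t: 20.85
position: [438.7, -311.9, 106.7]
orientation: [[0.074, -0.997, 0.0], [-0.997, -0.074, -0.0], [0.0, -0.0, -1.0]]
force: [-0.5, 1.2, -0.2]
gripper_width: 0.998
[ 438.63832227 -311.84596309  106.6013909 ] [ 0.46115393  0.16733997 -0.51923472]
```

View pics/w11.png

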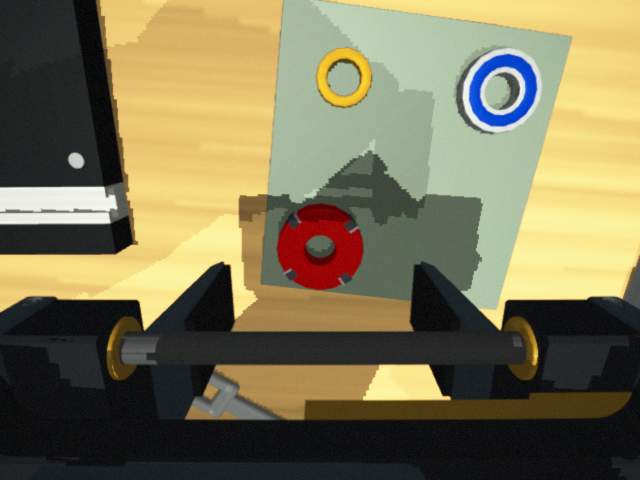

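```bash
python3 - <<'E'
from h import *
d=load('wrist');im=d['image']
cv2.imwrite('pics/c11.png',cv2.cvtColor(cv2.resize(im[195:300,265:375],None,fx=5,fy=5,interpolation=cv2.INTER_CUBIC),cv2.COLOR_RGB2BGR))
print(onz(d,320,246,21))
def ring(n,c,z,h,r):
    T=[proj(d,[c[0]+r*np.cos(a),c[1]+r*np.sin(a),z+k]) for k in(0,h) for a in np.arange(0,6.3,.1)]
    T=np.array(T); print(n,'pred bbox',T.min(0).round(1),T.max(0).round(1))
ring('red',(438.7,-311.9),3,18,31);ring('brass',(553,-318.5),3,12,18);ring('blue',(552.7,-420),3,14,26)
hsv=cv2.cvtColor(im,cv2.COLOR_RGB2HSV); H,S,V=[hsv[...,i].astype(int) for i in range(3)]
def bb(n,m,roi):
    u0,v0,u1,v1=roi; y,x=np.nonzero(m[v0:v1,u0:u1]); print(n,x.min()+u0,y.min()+v0,x.max()+u0+1,y.max()+v0+1)
bb('red',((H<6)|(H>174))&(S>180)&(V>60),(265,195,375,300))
bb('brass',(H>15)&(H<32)&(S>140)&(V>110),(305,40,385,115))
bb('blue',((H>100)&(H<130)&(S>100)),(450,40,555,140))
E
```

```text
[ 441.17763481 -310.78741386   21.        ]
red pred bbox [277.5 201.3] [365.2 289.6]
brass pred bbox [316.3  46.1] [372.9 108. ]
blue pred bbox [454.6  45.6] [543.4 132.4]
red 277 204 363 290
brass 316 48 372 107
blue 469 54 537 126
```

View pics/c11.png

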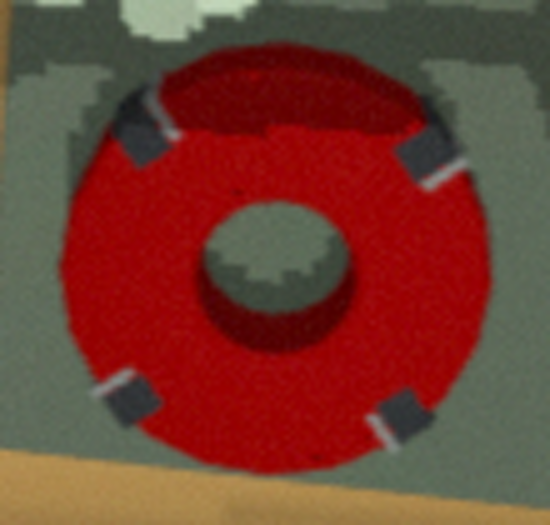

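The red head sits at (319,247) in the wrist view, matching the predicted position within about 1 mm. The knives lie diagonally, clear of the pads. Grasping.

```bash
python3 -m pendant '[[0,0.001,-0.03,0,0,0,1],[0,0.001,-0.055,0,0,0,1],[0,0.001,-0.075,0,0,0,1],[0,0.001,-0.085,0,0,0,1],[0,0.001,-0.0875,0,0,0,0.8],[0,0.001,-0.0875,0,0,0,0.6],[0,0.001,-0.0875,0,0,0,0.4],[0,0.001,-0.0875,0,0,0,0.2],[0,0.001,-0.0875,0,0,0,0.1],[0,0.001,-0.0875,0,0,0,0.1]]' 35;  python3 -m pendant '[[0,0,0.02,0,0,0,0.1],[0,0,0.05,0,0,0,0.1],[0,0,0.08,0,0,0,0.1],[0,0,0.11,0,0,0,0.1],[0.01,0.02,0.13,0,0,0,0.1],[0.02,0.04,0.15,0,0,0,0.1],[0.035,0.07,0.15,0,0,0,0.1],[0.05,0.1,0.15,0,0,0,0.1],[0.065,0.13,0.15,0,0,0,0.1],[0.08,0.16,0.15,0,0,0,0.1]]'
```

```text
t: 21.73
position: [439.2, -311.3, 20.0]
orientation: [[0.074, -0.997, 0.001], [-0.997, -0.074, -0.001], [0.001, -0.001, -1.0]]
force: [-1.2, 0.8, 7.8]
gripper_width: 0.672
t: 22.57
position: [519.0, -149.4, 169.6]
orientation: [[0.073, -0.997, 0.001], [-0.997, -0.073, -0.0], [0.0, -0.001, -1.0]]
force: [0.5, -0.7, -1.6]
gripper_width: 0.674
```

```bash
python3 -m pendant '[[0.015,0.033,0,0,0,0,0.1],[0.03,0.066,0,0,0,0,0.1],[0.045,0.1,0,0,0,0,0.1],[0.06,0.13,0,0,0,0,0.1],[0.07,0.148,0,0,0,0,0.1],[0.0748,0.1569,-0.01,0,0,0,0.1],[0.0748,0.1569,-0.02,0,0,0,0.1],[0.0748,0.1569,-0.026,0,0,0,0.1],[0.0748,0.1569,-0.026,0,0,0,0.1],[0.0748,0.1569,-0.026,0,0,0,0.1]]'; python3 -m pendant '[[0,0,0,0,0,0,0.1],[0,0,0,0,0,0,0.1],[0,0,0,0,0,0,0.1],[0,0,0,0,0,0,0.1],[0,0,0,0,0,0,0.1],[0,0,0,0,0,0,0.1],[0,0,0,0,0,0,0.1],[0,0,0,0,0,0,0.1],[0,0,0,0,0,0,0.1],[0,0,0,0,0,0,0.1]]';python3 - <<'E'
from h import *
d=grab('wrist','w12');e=grab('side');s=bot.state();p=s['position'];print(p)
cv2.imwrite('pics/c12.png',cv2.cvtColor(cv2.resize(d['image'][145:345,225:425],None,fx=3,fy=3,interpolation=cv2.INTER_CUBIC),cv2.COLOR_RGB2BGR))
cv2.imwrite('pics/d12.png',cv2.cvtColor(cv2.resize(e['image'][140:260,280:400],None,fx=5,fy=5,interpolation=cv2.INTER_CUBIC),cv2.COLOR_RGB2BGR))
for cx in(-2,-1,0,1,2):
  print(cx,[np.round((np.array(proj(d,p+np.array([cx+a,0,z])))-[225-.33,145-.33])[1]*3) for a,z in((31,-16.4),(31,1.6),(11,1.6))])
E
```

```text
t: 23.4
position: [592.4, 5.0, 142.2]
orientation: [[0.072, -0.997, -0.002], [-0.997, -0.072, -0.0], [-0.0, 0.002, -1.0]]
force: [0.2, 0.3, -2.2]
gripper_width: 0.674
t: 24.23
position: [593.3, 6.1, 142.9]
orientation: [[0.074, -0.997, -0.0], [-0.997, -0.074, 0.0], [-0.0, 0.0, -1.0]]
force: [0.7, -0.7, -1.7]
gripper_width: 0.676
[593.36590491   6.05048146 142.90781521]
-2 [np.float64(283.0), np.float64(318.0), np.float64(438.0)]
-1 [np.float64(278.0), np.float64(312.0), np.float64(432.0)]
0 [np.float64(272.0), np.float64(306.0), np.float64(426.0)]
1 [np.float64(266.0), np.float64(299.0), np.float64(420.0)]
2 [np.float64(260.0), np.float64(293.0), np.float64(415.0)]
```

View pics/c12.png

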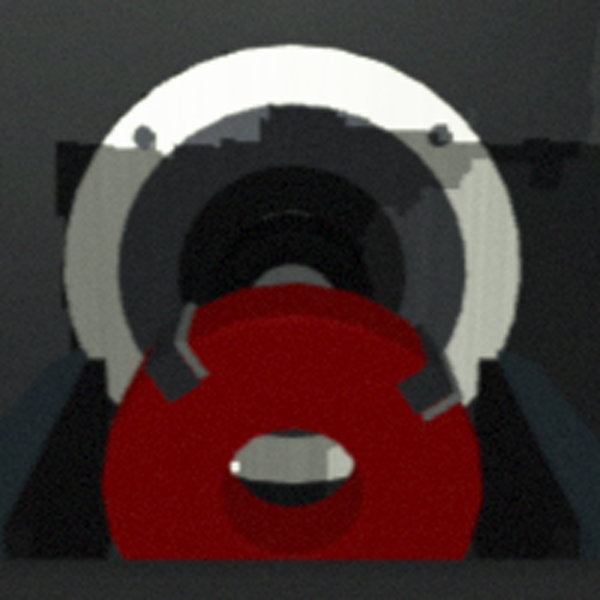

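View pics/d12.png

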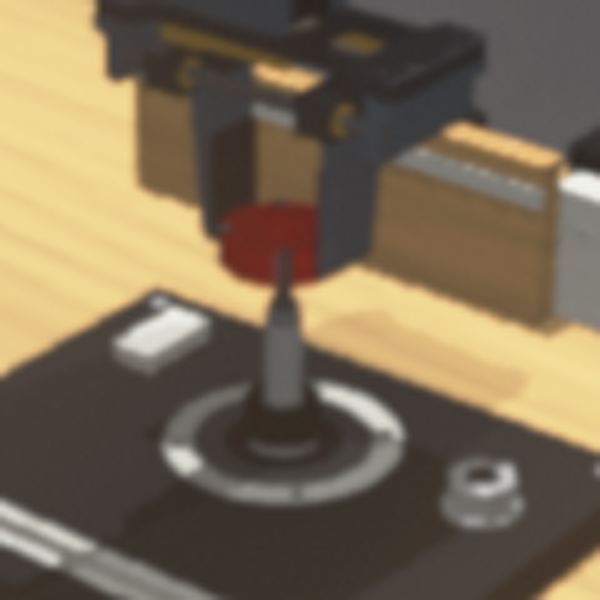

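The side view shows the black collar seated at the spindle base. The head's centre is about 1 mm behind the TCP, so I add 0.7 mm in x and lower.

```bash
python3 -m pendant '[[0.0007,0,-0.002,0,0,0,0.1],[0.0007,0,-0.006,0,0,0,0.1],[0.0007,0,-0.01,0,0,0,0.1],[0.0007,0,-0.014,0,0,0,0.1],[0.0007,0,-0.018,0,0,0,0.1],[0.0007,0,-0.022,0,0,0,0.1],[0.0007,0,-0.026,0,0,0,0.1],[0.0007,0,-0.028,0,0,0,0.1],[0.0007,0,-0.03,0,0,0,0.1],[0.0007,0,-0.03,0,0,0,0.1]]'
```

```text
t: 25.17
position: [593.9, 6.0, 112.5]
orientation: [[0.074, -0.997, -0.0], [-0.997, -0.074, 0.0], [-0.0, 0.0, -1.0]]
force: [-0.2, -0.4, -1.4]
gripper_width: 0.673
```

```bash
python3 -m pendant '[[0,0,-0.003,0,0,0,0.1],[0,0,-0.008,0,0,0,0.1],[0,0,-0.013,0,0,0,0.1],[0,0,-0.018,0,0,0,0.1],[0,0,-0.023,0,0,0,0.1],[0,0,-0.028,0,0,0,0.1],[0,0,-0.033,0,0,0,0.1],[0,0,-0.038,0,0,0,0.1],[0,0,-0.041,0,0,0,0.1],[0,0,-0.043,0,0,0,0.1]]'
```

```text
t: 26.0
position: [593.9, 6.1, 69.4]
orientation: [[0.074, -0.997, -0.001], [-0.997, -0.074, 0.0], [-0.0, 0.001, -1.0]]
force: [0.4, 0.2, -2.1]
gripper_width: 0.673
```

```bash
python3 -m pendant '[[0,0,-0.0005,0,0,0,0.1],[0,0,-0.001,0,0,0,0.1],[0,0,-0.0015,0,0,0,0.1],[0,0,-0.002,0,0,0,0.1],[0,0,-0.002,0,0,0,0.1],[0,0,-0.002,0,0,0,0.1],[0,0,-0.002,0,0,0,0.1],[0,0,-0.002,0,0,0,0.1],[0,0,-0.002,0,0,0,0.1],[0,0,-0.002,0,0,0,0.1]]'
```

```text
t: 26.83
position: [594.2, 6.0, 68.1]
orientation: [[0.074, -0.997, 0.0], [-0.997, -0.074, -0.0], [0.0, -0.0, -1.0]]
force: [0.2, 0.6, 0.3]
gripper_width: 0.676
```

```bash
python3 -m pendant '[[0,0,-0.0004,0,0,0,0.1],[0,0,-0.0008,0,0,0,0.1],[0,0,-0.0012,0,0,0,0.1],[0,0,-0.0012,0,0,0,0.1],[0,0,-0.0012,0,0,0,0.1],[0,0,-0.0012,0,0,0,0.1],[0,0,-0.0012,0,0,0,0.1],[0,0,-0.0012,0,0,0,0.1],[0,0,-0.0012,0,0,0,0.1],[0,0,-0.0012,0,0,0,0.1]]'
```

```text
t: 27.67
position: [594.3, 6.0, 67.8]
orientation: [[0.074, -0.997, 0.0], [-0.997, -0.074, -0.0], [0.0, -0.0, -1.0]]
force: [-6.7, -0.3, 18.5]
gripper_width: 0.676
```

```bash
python3 -m pendant '[[0,0,0.0007,0,0,0,0.4],[0,0,0.0007,0,0,0,0.6],[0,0,0.0007,0,0,0,0.8],[0,0,0.0007,0,0,0,0.9],[0,0,0.01,0,0,0,0.9],[0,0,0.03,0,0,0,0.9],[0,0,0.055,0,0,0,0.9],[0,0,0.08,0,0,0,0.9],[0,0,0.1,0,0,0,0.9],[0,0,0.1,0,0,0,0.9]]';python3 - <<'E'
from h import *
grab('wrist','w13');s=bot.state();print(s['position'],s['force'])
E
```

```text
t: 28.5
position: [596.2, 6.0, 171.4]
orientation: [[0.074, -0.997, 0.006], [-0.997, -0.074, -0.0], [0.001, -0.006, -1.0]]
force: [0.5, -0.0, 0.8]
gripper_width: 0.948
[595.33495125   6.00909137 169.3378638 ] [-0.31012026  0.47742803 -1.04240753]
```

View pics/w13.png

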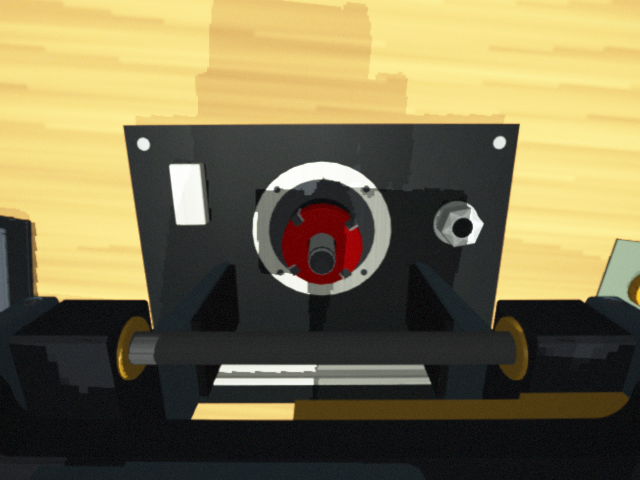

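The red head is level on the spindle at (321,245). On to the bearing.

```bash
python3 -m pendant '[[-0.004,-0.04,0,0,0,0,0.7],[-0.008,-0.08,0,0,0,0,0.7],[-0.012,-0.12,0,0,0,0,0.7],[-0.016,-0.16,0,0,0,0,0.7],[-0.02,-0.2,0,0,0,0,0.7],[-0.024,-0.24,0,0,0,0,0.7],[-0.028,-0.28,0,0,0,0,0.7],[-0.032,-0.32,0,0,0,0,0.7],[-0.036,-0.36,0,0,0,0,0.7],[-0.04,-0.4,0,0,0,0,0.7]]';python3 -m pendant '[[-0.001,-0.02,-0.02,0,0,0,0.7],[-0.0016,-0.026,-0.04,0,0,0,0.7],[-0.0016,-0.026,-0.055,0,0,0,0.7],[-0.0016,-0.026,-0.06,0,0,0,0.7],[-0.0016,-0.026,-0.06,0,0,0,0.7],[-0.0016,-0.026,-0.06,0,0,0,0.7],[-0.0016,-0.026,-0.06,0,0,0,0.7],[-0.0016,-0.026,-0.06,0,0,0,0.7],[-0.0016,-0.026,-0.06,0,0,0,0.7],[-0.0016,-0.026,-0.06,0,0,0,0.7]]';python3 - <<'E'
from h import *
d=grab('wrist','w14');s=bot.state();print(s['position'],s['force'])
im=d['image'];hsv=cv2.cvtColor(im,cv2.COLOR_RGB2HSV); H,S,V=[hsv[...,i].astype(int) for i in range(3)]
m=((H>100)&(H<130)&(S>120)&(V>80)).astype(np.uint8); m[300:]=0
for c in cv2.findContours(m,cv2.RETR_EXTERNAL,cv2.CHAIN_APPROX_NONE)[0]:
    if cv2.contourArea(c)>300: (u,v),ax,_=cv2.fitEllipse(c); print(u,v,ax,onz(d,u,v,17).round(1))
E
```

```text
t: 29.38
position: [553.0, -395.6, 165.8]
orientation: [[0.073, -0.997, -0.001], [-0.997, -0.073, 0.001], [-0.001, 0.001, -1.0]]
force: [0.4, 0.5, 0.1]
gripper_width: 0.85
t: 30.22
position: [552.8, -419.9, 107.5]
orientation: [[0.074, -0.997, 0.001], [-0.997, -0.074, -0.001], [0.001, -0.001, -1.0]]
force: [-0.6, -0.1, 0.9]
gripper_width: 0.851
[ 552.6901892  -419.93529415  107.27349405] [-0.49696793 -0.46345755 -0.04206414]
320.67523193359375 247.1485137939453 (56.264251708984375, 58.845703125) [ 552.9 -419.5   17. ]
```

View pics/w14.png

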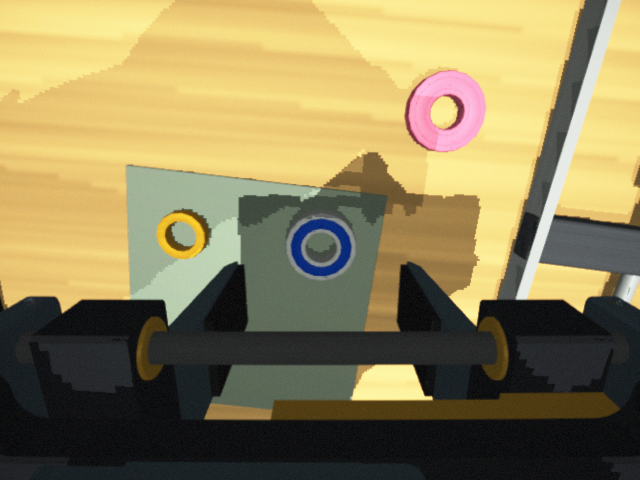

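The blue bearing is centred under the tool at (321,247), computed (552.9, −419.5); the pink one at (445,111) stays alone. Grasping.

```bash
python3 -m pendant '[[0,0,-0.03,0,0,0,0.7],[0,0,-0.055,0,0,0,0.7],[0,0,-0.075,0,0,0,0.7],[0,0,-0.086,0,0,0,0.7],[0,0,-0.0895,0,0,0,0.6],[0,0,-0.0895,0,0,0,0.4],[0,0,-0.0895,0,0,0,0.2],[0,0,-0.0895,0,0,0,0],[0,0,-0.0895,0,0,0,-0.1],[0,0,-0.0895,0,0,0,-0.1]]' 30;  python3 -m pendant '[[0,0,0.02,0,0,0,-0.1],[0,0,0.05,0,0,0,-0.1],[0,0,0.08,0,0,0,-0.1],[0,0.01,0.11,0,0,0,-0.1],[0.002,0.03,0.13,0,0,0,-0.1],[0.005,0.06,0.15,0,0,0,-0.1],[0.01,0.1,0.15,0,0,0,-0.1],[0.015,0.14,0.15,0,0,0,-0.1],[0.02,0.18,0.15,0,0,0,-0.1],[0.025,0.22,0.15,0,0,0,-0.1]]'
```

```text
t: 31.1
position: [553.1, -420.4, 18.5]
orientation: [[0.074, -0.997, 0.001], [-0.997, -0.074, -0.001], [0.001, -0.001, -1.0]]
force: [-1.3, 1.7, 7.8]
gripper_width: 0.548
t: 31.93
position: [577.4, -198.3, 167.9]
orientation: [[0.073, -0.997, 0.001], [-0.997, -0.073, -0.0], [0.0, -0.001, -1.0]]
force: [0.3, -0.1, -1.5]
gripper_width: 0.549
```

The width reads 50 mm, where I expected 52. I move over the spindle and look.

```bash
python3 -m pendant '[[0.003,0.04,0,0,0,0,-0.1],[0.006,0.08,0,0,0,0,-0.1],[0.009,0.12,0,0,0,0,-0.1],[0.012,0.155,0,0,0,0,-0.1],[0.015,0.185,0,0,0,0,-0.1],[0.016,0.2,0,0,0,0,-0.1],[0.016,0.206,-0.01,0,0,0,-0.1],[0.016,0.206,-0.02,0,0,0,-0.1],[0.016,0.206,-0.025,0,0,0,-0.1],[0.016,0.206,-0.025,0,0,0,-0.1]]'; python3 -m pendant '[[0,0,0,0,0,0,-0.1],[0,0,0,0,0,0,-0.1],[0,0,0,0,0,0,-0.1],[0,0,0,0,0,0,-0.1],[0,0,0,0,0,0,-0.1],[0,0,0,0,0,0,-0.1],[0,0,0,0,0,0,-0.1],[0,0,0,0,0,0,-0.1],[0,0,0,0,0,0,-0.1],[0,0,0,0,0,0,-0.1]]';python3 - <<'E'
from h import *
d=grab('wrist','w15');e=grab('side');s=bot.state();p=s['position'];print(p)
cv2.imwrite('pics/c15.png',cv2.cvtColor(cv2.resize(d['image'][145:345,225:425],None,fx=3,fy=3,interpolation=cv2.INTER_CUBIC),cv2.COLOR_RGB2BGR))
cv2.imwrite('pics/d15.png',cv2.cvtColor(cv2.resize(e['image'][140:260,280:400],None,fx=5,fy=5,interpolation=cv2.INTER_CUBIC),cv2.COLOR_RGB2BGR))
for cx in(-2,-1,0,1,2):
  print(cx,[np.round((np.array(proj(d,p+np.array([cx+a,0,z])))-[225-.33,145-.33])[1]*3) for a,z in((26,-15.3),(26,-1.3),(11,-1.3))])
E
```

```text
t: 32.77
position: [592.3, 5.1, 140.4]
orientation: [[0.073, -0.997, -0.003], [-0.997, -0.073, -0.0], [-0.0, 0.003, -1.0]]
force: [-0.2, -0.7, -1.4]
gripper_width: 0.55
t: 33.6
position: [593.5, 6.1, 142.2]
orientation: [[0.074, -0.997, -0.0], [-0.997, -0.074, 0.0], [-0.0, -0.0, -1.0]]
force: [0.9, 0.6, -1.4]
gripper_width: 0.548
[593.47133635   6.05036387 142.24014343]
-2 [np.float64(313.0), np.float64(342.0), np.float64(430.0)]
-1 [np.float64(308.0), np.float64(336.0), np.float64(424.0)]
0 [np.float64(302.0), np.float64(330.0), np.float64(419.0)]
1 [np.float64(297.0), np.float64(324.0), np.float64(413.0)]
2 [np.float64(291.0), np.float64(318.0), np.float64(407.0)]
```

View pics/c15.png

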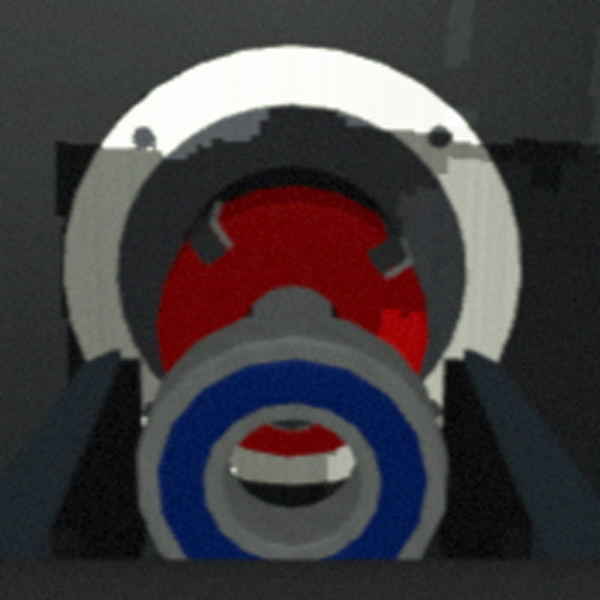

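View pics/d15.png

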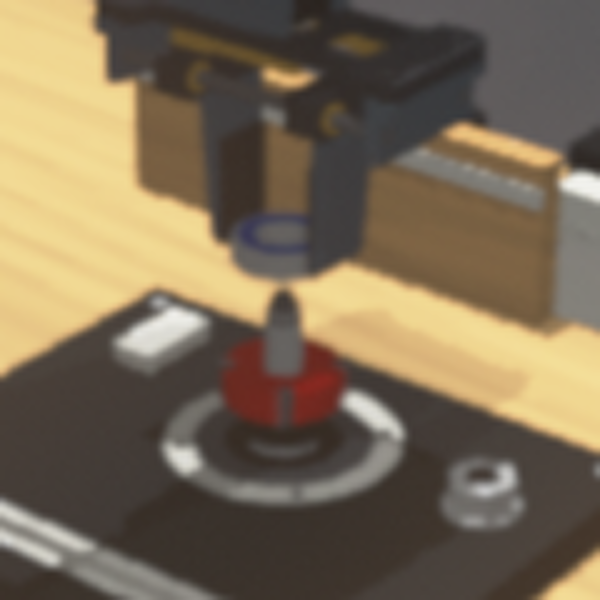

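The bearing is held level. The width likely reads short because of its facets. I correct x by +0.4 mm and lower.

```bash
python3 -m pendant '[[0.0004,0,-0.002,0,0,0,-0.1],[0.0004,0,-0.006,0,0,0,-0.1],[0.0004,0,-0.01,0,0,0,-0.1],[0.0004,0,-0.014,0,0,0,-0.1],[0.0004,0,-0.018,0,0,0,-0.1],[0.0004,0,-0.022,0,0,0,-0.1],[0.0004,0,-0.026,0,0,0,-0.1],[0.0004,0,-0.029,0,0,0,-0.1],[0.0004,0,-0.031,0,0,0,-0.1],[0.0004,0,-0.031,0,0,0,-0.1]]'
```

```text
t: 34.53
position: [593.6, 6.0, 110.7]
orientation: [[0.074, -0.997, -0.001], [-0.997, -0.074, 0.0], [-0.0, 0.001, -1.0]]
force: [0.5, -1.2, -1.3]
gripper_width: 0.551
```

```bash
python3 -m pendant '[[0,0,-0.003,0,0,0,-0.1],[0,0,-0.006,0,0,0,-0.1],[0,0,-0.009,0,0,0,-0.1],[0,0,-0.012,0,0,0,-0.1],[0,0,-0.015,0,0,0,-0.1],[0,0,-0.018,0,0,0,-0.1],[0,0,-0.021,0,0,0,-0.1],[0,0,-0.0235,0,0,0,-0.1],[0,0,-0.0245,0,0,0,-0.1],[0,0,-0.0245,0,0,0,-0.1]]'
```

```text
t: 35.37
position: [593.7, 6.0, 86.4]
orientation: [[0.074, -0.997, -0.0], [-0.997, -0.074, 0.0], [-0.0, 0.0, -1.0]]
force: [0.4, -0.6, -1.5]
gripper_width: 0.551
```

```bash
python3 -m pendant '[[0,0,-0.0005,0,0,0,-0.1],[0,0,-0.001,0,0,0,-0.1],[0,0,-0.0015,0,0,0,-0.1],[0,0,-0.0018,0,0,0,-0.1],[0,0,-0.0018,0,0,0,-0.1],[0,0,-0.0018,0,0,0,-0.1],[0,0,-0.0018,0,0,0,-0.1],[0,0,-0.0018,0,0,0,-0.1],[0,0,-0.0018,0,0,0,-0.1],[0,0,-0.0018,0,0,0,-0.1]]'
```

```text
t: 36.2
position: [593.9, 6.0, 84.9]
orientation: [[0.074, -0.997, -0.0], [-0.997, -0.074, 0.0], [-0.0, 0.0, -1.0]]
force: [0.1, -0.2, -1.0]
gripper_width: 0.55
```

```bash
python3 -m pendant '[[0,0,-0.0004,0,0,0,-0.1],[0,0,-0.0008,0,0,0,-0.1],[0,0,-0.0012,0,0,0,-0.1],[0,0,-0.0012,0,0,0,-0.1],[0,0,-0.0012,0,0,0,-0.1],[0,0,-0.0012,0,0,0,-0.1],[0,0,-0.0012,0,0,0,-0.1],[0,0,-0.0012,0,0,0,-0.1],[0,0,-0.0012,0,0,0,-0.1],[0,0,-0.0012,0,0,0,-0.1]]'
```

```text
t: 37.03
position: [594.1, 6.0, 84.5]
orientation: [[0.074, -0.997, 0.0], [-0.997, -0.074, -0.0], [0.0, -0.0, -1.0]]
force: [-4.4, 0.5, 11.1]
gripper_width: 0.546
```

```bash
python3 -m pendant '[[0,0,0.0005,0,0,0,0.2],[0,0,0.0005,0,0,0,0.4],[0,0,0.0005,0,0,0,0.6],[0,0,0.0005,0,0,0,0.6],[0,0,0.01,0,0,0,0.6],[0,0,0.03,0,0,0,0.6],[0,0,0.055,0,0,0,0.6],[0,0,0.08,0,0,0,0.6],[0,0,0.085,0,0,0,0.6],[0,0,0.085,0,0,0,0.6]]';python3 - <<'E'
from h import *
grab('wrist','w16');s=bot.state();print(s['position'],s['force'])
E
```

```text
t: 37.87
position: [595.0, 6.0, 171.1]
orientation: [[0.074, -0.997, 0.004], [-0.997, -0.074, -0.0], [0.0, -0.004, -1.0]]
force: [-0.1, -0.0, -0.3]
gripper_width: 0.799
[594.16832672   6.04103621 169.53301471] [ 0.54949447 -0.591518   -0.1056563 ]
```

View pics/w16.png

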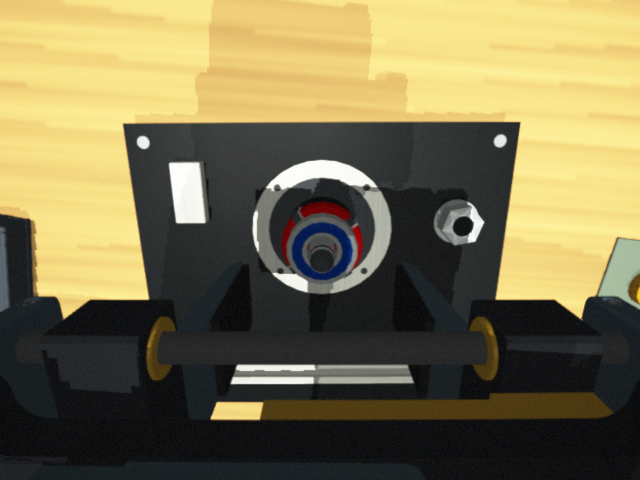

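The bearing is level on the red head, at (323,250). On to the brass collar at about (553, −318.3).

```bash
python3 -m pendant '[[-0.004,-0.035,0,0,0,0,0.4],[-0.009,-0.07,0,0,0,0,0.4],[-0.013,-0.105,0,0,0,0,0.4],[-0.018,-0.14,0,0,0,0,0.4],[-0.022,-0.175,0,0,0,0,0.4],[-0.027,-0.21,0,0,0,0,0.4],[-0.031,-0.245,0,0,0,0,0.4],[-0.036,-0.28,0,0,0,0,0.4],[-0.039,-0.31,-0.01,0,0,0,0.4],[-0.041,-0.3243,-0.02,0,0,0,0.4]]';python3 -m pendant '[[0,0,-0.02,0,0,0,0.4],[0,0,-0.04,0,0,0,0.4],[0,0,-0.04,0,0,0,0.4],[0,0,-0.04,0,0,0,0.4],[0,0,-0.04,0,0,0,0.4],[0,0,-0.04,0,0,0,0.4],[0,0,-0.04,0,0,0,0.4],[0,0,-0.04,0,0,0,0.4],[0,0,-0.04,0,0,0,0.4],[0,0,-0.04,0,0,0,0.4]]';python3 - <<'E'
from h import *
d=grab('wrist','w17');s=bot.state();print(s['position'],s['force'])
im=d['image'];hsv=cv2.cvtColor(im,cv2.COLOR_RGB2HSV); H,S,V=[hsv[...,i].astype(int) for i in range(3)]
m=((H>15)&(H<32)&(S>140)&(V>60))
y,x=np.nonzero(m[200:290,275:365]);print('bbox',x.min()+275,y.min()+200,x.max()+276,y.max()+201)
c=(553,-318.3);T=np.array([proj(d,[c[0]+18*np.cos(a),c[1]+18*np.sin(a),k]) for k in(3,15) for a in np.arange(0,6.3,.1)]);print(T.min(0),T.max(0))
E
```

```text
t: 38.75
position: [552.1, -321.2, 147.5]
orientation: [[0.072, -0.997, -0.0], [-0.997, -0.072, -0.0], [0.0, 0.0, -1.0]]
force: [-0.8, 0.2, 0.8]
gripper_width: 0.701
t: 39.58
position: [553.0, -318.3, 109.1]
orientation: [[0.074, -0.997, 0.0], [-0.997, -0.074, -0.0], [0.0, -0.0, -1.0]]
force: [0.4, -0.8, -0.1]
gripper_width: 0.702
[ 552.95623169 -318.28209372  109.01978911] [-0.94455291 -0.29377179 -0.08581035]
bbox 297 219 345 268
[296.59818902 217.85934401] [345.95419999 268.77983726]
```

View pics/w17.png

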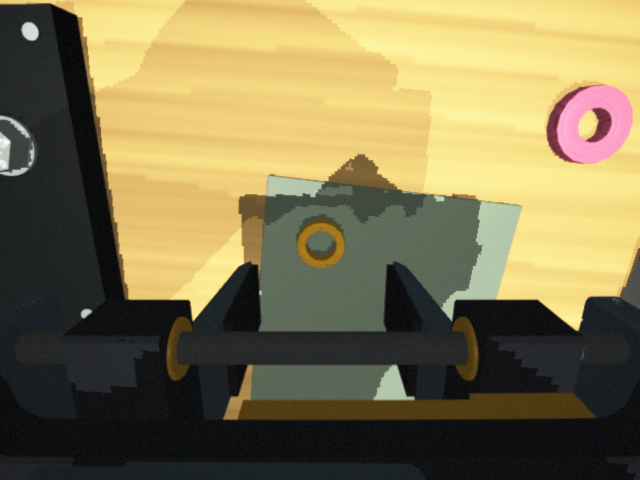

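The brass collar at (321,244) matches the predicted outline within a pixel. Grasping.

```bash
python3 -m pendant '[[0,0,-0.03,0,0,0,0.4],[0,0,-0.055,0,0,0,0.4],[0,0,-0.075,0,0,0,0.4],[0,0,-0.087,0,0,0,0.4],[0,0,-0.0918,0,0,0,0.2],[0,0,-0.0918,0,0,0,0],[0,0,-0.0918,0,0,0,-0.2],[0,0,-0.0918,0,0,0,-0.4],[0,0,-0.0918,0,0,0,-0.5],[0,0,-0.0918,0,0,0,-0.5]]' 30;  python3 -m pendant '[[0,0,0.02,0,0,0,-0.5],[0,0,0.05,0,0,0,-0.5],[0,0,0.08,0,0,0,-0.5],[0,0.01,0.11,0,0,0,-0.5],[0.003,0.03,0.13,0,0,0,-0.5],[0.007,0.06,0.15,0,0,0,-0.5],[0.012,0.09,0.15,0,0,0,-0.5],[0.017,0.12,0.15,0,0,0,-0.5],[0.021,0.15,0.15,0,0,0,-0.5],[0.025,0.18,0.15,0,0,0,-0.5]]'
```

```text
t: 40.47
position: [553.5, -318.7, 18.1]
orientation: [[0.074, -0.997, 0.001], [-0.997, -0.074, -0.001], [0.001, -0.001, -1.0]]
force: [-0.8, 0.1, 8.4]
gripper_width: 0.371
t: 41.3
position: [577.9, -136.9, 167.6]
orientation: [[0.073, -0.997, 0.001], [-0.997, -0.073, -0.0], [0.0, -0.001, -1.0]]
force: [0.6, -0.4, -1.1]
gripper_width: 0.371
```

```bash
python3 -m pendant '[[0.004,0.03,0,0,0,0,-0.5],[0.008,0.065,0,0,0,0,-0.5],[0.011,0.1,0,0,0,0,-0.5],[0.014,0.13,0,0,0,0,-0.5],[0.0158,0.1444,0,0,0,0,-0.5],[0.0158,0.1444,-0.01,0,0,0,-0.5],[0.0158,0.1444,-0.02,0,0,0,-0.5],[0.0158,0.1444,-0.025,0,0,0,-0.5],[0.0158,0.1444,-0.025,0,0,0,-0.5],[0.0158,0.1444,-0.025,0,0,0,-0.5]]'; python3 -m pendant '[[0,0,0,0,0,0,-0.5],[0,0,0,0,0,0,-0.5],[0,0,0,0,0,0,-0.5],[0,0,0,0,0,0,-0.5],[0,0,0,0,0,0,-0.5],[0,0,0,0,0,0,-0.5],[0,0,0,0,0,0,-0.5],[0,0,0,0,0,0,-0.5],[0,0,0,0,0,0,-0.5],[0,0,0,0,0,0,-0.5]]';python3 - <<'E'
from h import *
d=grab('wrist','w18');s=bot.state();p=s['position'];print(p)
cv2.imwrite('pics/c18.png',cv2.cvtColor(cv2.resize(d['image'][145:345,225:425],None,fx=3,fy=3,interpolation=cv2.INTER_CUBIC),cv2.COLOR_RGB2BGR))
for cx in(-2,-1,0,1,2):
  print(cx,[np.round((np.array(proj(d,p+np.array([cx+a,0,z])))-[225-.33,145-.33])[1]*3) for a,z in((18,-14.7),(18,-2.7),(11,-2.7))])
E
```

```text
t: 42.13
position: [593.2, 5.0, 141.3]
orientation: [[0.072, -0.997, -0.001], [-0.997, -0.072, 0.0], [-0.0, 0.001, -1.0]]
force: [-0.3, 0.2, -1.3]
gripper_width: 0.372
t: 42.97
position: [593.7, 6.2, 141.9]
orientation: [[0.074, -0.997, -0.0], [-0.997, -0.074, -0.0], [0.0, 0.0, -1.0]]
force: [-0.5, 0.4, -0.4]
gripper_width: 0.373
[593.65974605   6.15525379 141.94101591]
-2 [np.float64(359.0), np.float64(386.0), np.float64(427.0)]
-1 [np.float64(354.0), np.float64(381.0), np.float64(421.0)]
0 [np.float64(348.0), np.float64(375.0), np.float64(415.0)]
1 [np.float64(343.0), np.float64(369.0), np.float64(409.0)]
2 [np.float64(337.0), np.float64(363.0), np.float64(404.0)]
```

View pics/c18.png

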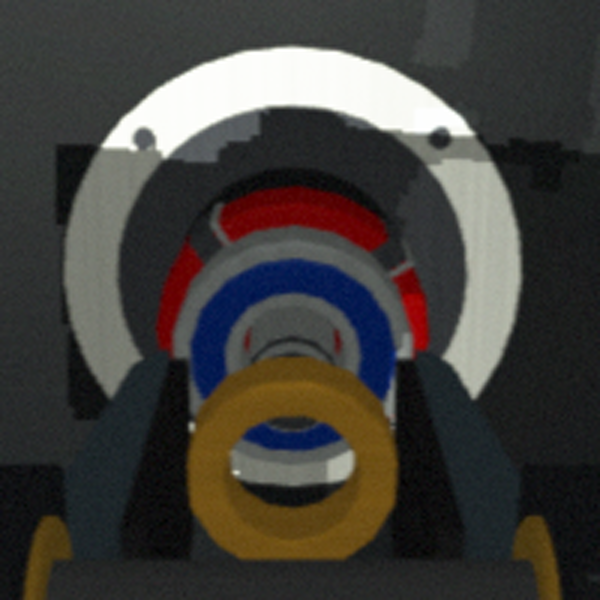

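The edges match the bearing's case, so x stays. Lowering.

```bash
python3 -m pendant '[[0,0,-0.004,0,0,0,-0.5],[0,0,-0.008,0,0,0,-0.5],[0,0,-0.012,0,0,0,-0.5],[0,0,-0.016,0,0,0,-0.5],[0,0,-0.02,0,0,0,-0.5],[0,0,-0.024,0,0,0,-0.5],[0,0,-0.028,0,0,0,-0.5],[0,0,-0.031,0,0,0,-0.5],[0,0,-0.034,0,0,0,-0.5],[0,0,-0.034,0,0,0,-0.5]]'
```

```text
t: 43.85
position: [593.4, 6.1, 107.3]
orientation: [[0.074, -0.997, -0.001], [-0.997, -0.074, 0.0], [-0.0, 0.001, -1.0]]
force: [0.6, 0.3, -0.5]
gripper_width: 0.372
```

```bash
python3 -m pendant '[[0,0,-0.002,0,0,0,-0.5],[0,0,-0.004,0,0,0,-0.5],[0,0,-0.006,0,0,0,-0.5],[0,0,-0.008,0,0,0,-0.5],[0,0,-0.009,0,0,0,-0.5],[0,0,-0.0095,0,0,0,-0.5],[0,0,-0.0095,0,0,0,-0.5],[0,0,-0.0095,0,0,0,-0.5],[0,0,-0.0095,0,0,0,-0.5],[0,0,-0.0095,0,0,0,-0.5]]'
```

```text
t: 44.68
position: [593.7, 6.1, 98.5]
orientation: [[0.074, -0.997, 0.0], [-0.997, -0.074, -0.0], [0.0, -0.0, -1.0]]
force: [1.3, -0.9, -0.4]
gripper_width: 0.374
```

```bash
python3 -m pendant '[[0,0,-0.0004,0,0,0,-0.5],[0,0,-0.0008,0,0,0,-0.5],[0,0,-0.0012,0,0,0,-0.5],[0,0,-0.0012,0,0,0,-0.5],[0,0,-0.0012,0,0,0,-0.5],[0,0,-0.0012,0,0,0,-0.5],[0,0,-0.0012,0,0,0,-0.5],[0,0,-0.0012,0,0,0,-0.5],[0,0,-0.0012,0,0,0,-0.5],[0,0,-0.0012,0,0,0,-0.5]]'
```

```text
t: 45.52
position: [594.1, 6.1, 98.1]
orientation: [[0.074, -0.997, 0.001], [-0.997, -0.074, 0.0], [0.0, -0.001, -1.0]]
force: [-4.1, 0.7, 12.4]
gripper_width: 0.372
```

Seated with 12 N. I release and rise clear.

```bash
python3 -m pendant '[[0,0,0.0005,0,0,0,-0.2],[0,0,0.0005,0,0,0,0],[0,0,0.0005,0,0,0,0.2],[0,0,0.0005,0,0,0,0.3],[0,0,0.01,0,0,0,0.3],[0,0,0.03,0,0,0,0.3],[0,0,0.055,0,0,0,0.3],[0,0,0.08,0,0,0,0.3],[0,0,0.08,0,0,0,0.3],[0,0,0.08,0,0,0,0.3]]'; python3 -m pendant '[[0,-0.03,0.01,0,0,0,0.3],[0,-0.06,0.02,0,0,0,0.3],[0,-0.09,0.03,0,0,0,0.3],[-0.01,-0.12,0.03,0,0,0,0.3],[-0.02,-0.15,0.03,0,0,0,0.3],[-0.03,-0.18,0.03,0,0,0,0.3],[-0.04,-0.21,0.03,0,0,0,0.3],[-0.05,-0.24,0.03,0,0,0,0.3],[-0.06,-0.26,0.03,0,0,0,0.3],[-0.06,-0.26,0.03,0,0,0,0.3]]';python3 - <<'E'
from h import *
d=grab('top');e=grab('side','s19')
cv2.imwrite('pics/t19.png',cv2.cvtColor(cv2.resize(d['image'][140:300,90:390],None,fx=2.6,fy=2.6,interpolation=cv2.INTER_CUBIC),cv2.COLOR_RGB2BGR))
cv2.imwrite('pics/d19.png',cv2.cvtColor(cv2.resize(e['image'][150:270,280:400],None,fx=5,fy=5,interpolation=cv2.INTER_CUBIC),cv2.COLOR_RGB2BGR))
print('side pred', [((np.array(proj(e,[593,6.2,z]))-[280,150])*5).round() for z in(31,51,69,83,95,109)])
print(bot.state()['position'])
E
```

```text
t: 46.35
position: [594.5, 6.1, 179.0]
orientation: [[0.074, -0.997, 0.003], [-0.997, -0.074, -0.0], [0.0, -0.003, -1.0]]
force: [-0.4, -0.3, 0.1]
gripper_width: 0.65
t: 47.18
position: [531.7, -256.6, 206.2]
orientation: [[0.071, -0.997, -0.002], [-0.997, -0.071, 0.0], [-0.0, 0.002, -1.0]]
force: [-1.1, 0.3, -0.7]
gripper_width: 0.65
side pred [array([285., 372.]), array([285., 338.]), array([285., 306.]), array([285., 281.]), array([285., 259.]), array([285., 234.])]
[ 532.9203848  -254.15289779  206.34546907]
```

View pics/d19.png

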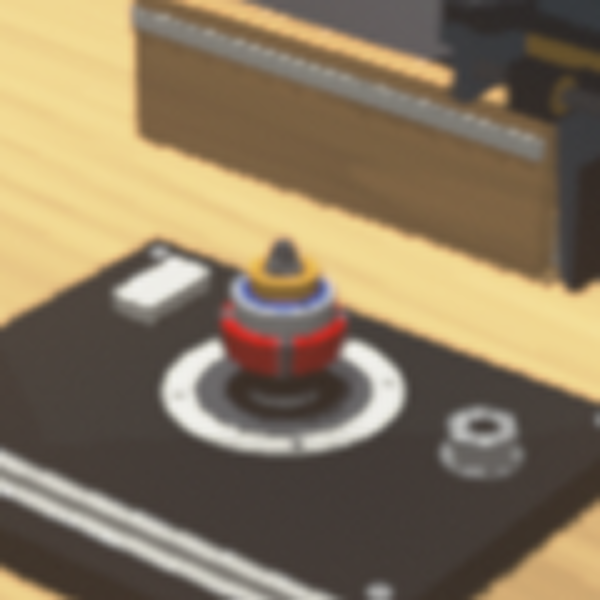

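View pics/t19.png

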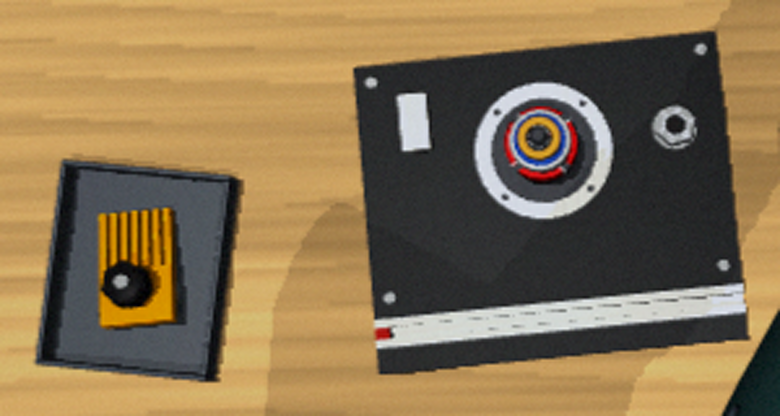

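View pics/s19.png

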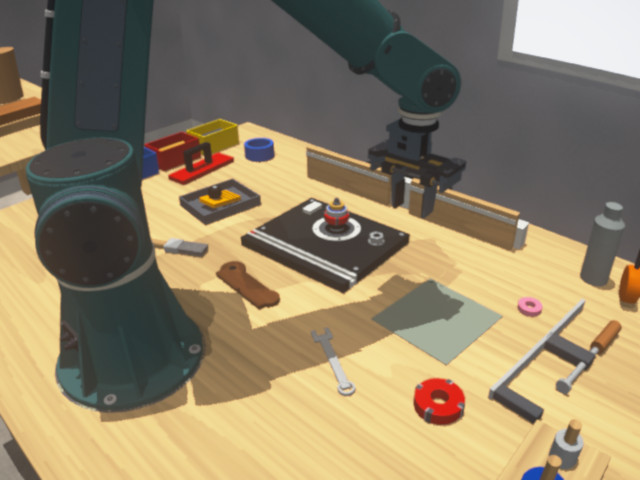

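The side crop shows the stack black, red, blue/steel, brass on axis x≈285, level, with the thread tip at row 238 (234 predicted). The top view shows the board in the tray and the nut in place. One numeric check of the board, then I hand in.

```bash
python3 - <<'E'
from h import *
d=load('top'); a=np.radians(-6.2);o=np.array([495.5,359.6])
p=onz(d,90+122/2.6,140+282/2.6,60)[:2]-o
print('knob in tray frame',p@[np.cos(a),np.sin(a)],p@[-np.sin(a),np.cos(a)])
n=onz(d,90+675/2.6,140+127/2.6,43); print('nut',n,'start 606.8 -107.1')
for c,z in(((539,136),109),((540,137),95)): print('stack top',onz(d,90+c[0]/2.6,140+c[1]/2.6,z).round(1))
s=bot.state();print(s['t'],s['force'],bot.sign_off())
E
```

```text
knob in tray frame -12.985132275433442 0.7386188986052932
nut [ 606.68809434 -108.22587911   43.        ] start 606.8 -107.1
stack top [590.6   4.7 109. ]
stack top [592.1   4.7  95. ]
the job is handed in; nothing more can be done
47.2833 [ 0.37567349 -0.36157463  0.71161494] None
```

The job is done and handed in at 47.3 s; the sign-off gave no verdict.

**What I did:** I slid the featherboard out through the open end of the T-track and set it in the tray, knob up. Then I lowered the black collar, the 62 mm red head, the blue-shielded bearing and the brass collar onto the spindle. Each ring was pressed home at about its expected height, with 11–18 N of contact force, before I let go. I left the pink bearing, the larger red head and the lock nut alone.

**Last checks:**
- **Featherboard:** the knob is about (−13, +1) mm from the tray centre, and the board looks flat with the knob up.
- **Stack:** the side view shows it level, in the right order and on the spindle axis. The top view puts the brass collar within about 2 mm of the axis, which is the camera accuracy.
- **Lock nut:** it is within about 1 mm of where it started.
- **Robot:** the gripper was open and clear of everything.

**What disagreed:**
- The top and wrist cameras differed by 2–4 mm on the ring positions, which I put down to the ring side walls. I used corrected values.
- The bearing read 50 mm in the jaws instead of 52 mm, but it sat level.
- The black collar is dark on a dark background, so I judged it seated mainly from the contact force and from the rings above landing at their expected heights.

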